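Slide the tall carton home in the parcel measuring corner

TASK

Slide the tall brown carton, upright on the bench, sideways until its side lies flat along the aluminium fence of the measuring corner; then slide it along the fence to the orange sprung buffer and press it home gently for half a second, with about 12 newtons more than it takes to slide, so the buffer gives a little. Push low down so that it never topples or lifts, never press it harder than 20 newtons against fence or buffer, disturb nothing else, and leave it standing flat along the fence and resting against the buffer.

Things in the scene. Friction and masses are not known exactly. Their poses are not given: they have to be found in the camera images.
- carton: tall brown stiff carton, 96 x 96 mm, 300 mm high, 0.6 to 0.95 kg evenly spread, loose on the bench (friction about 0.5 to 0.7). Origin: centre of its underside; x, y square to its sides, z up. Push it 25 to 45 mm above the bench; above about 65 mm it topples. An upright gripper's body would hit it higher up: lean the gripper back about 30 degrees
- station: measuring corner, fixed. Origin: inner corner at bench level; x runs along the fence to the backstop, y into the fence, z up. Rigid aluminium fence 45 mm high, 12 mm thick, inner face at y = 0 from x = -310 to 20 mm; behind it a 4 mm high foot to y = 52 mm. A carton flat along the fence has its centre at y = -48 mm, its x axis parallel. White area with blue border: marking only
- backstop: fixed dark block, 130 mm wide, 75 mm high, behind an orange buffer pad 80 mm wide, 10 to 64 mm above the bench. Origin: foot of its face towards the carton, mid-width, at x = 0, y = -55 mm in the corner's frame, axes parallel. The pad's front stands 25 to 65 mm before that face, set by hand, not measured: feel for it. Sprung: 2.5 N per mm, damped, rigid after 10 mm
- scanner: bystander: black handheld scanner lying on the bench, 150 x 60 x 28 mm, origin under its centre
- tape_roll: bystander: yellow roll of tape lying flat, 100 mm across, 48 mm high, origin under its centre
- small_carton: bystander: small brown carton, 130 x 90 x 70 mm, origin under its centre

How it is judged:
By the outcome, as a careful person would: the job done as asked, in the order asked, and still so for the second after the job is handed in, with the robot touching nothing.
It also fails if it takes over 72 s, if anything falls off the work surface, if the arm or the gripper's body presses on something with over 40 N, if the wrist force passes 120 N, or if a joint passes its speed limit or range.

ROBOT

A 7-joint arm with a two-finger parallel gripper is mounted at the origin on the work surface. World frame = base frame: x ahead of the robot, y to its left, z up, the work surface at z = 0. Lengths are in m, angles in rad, forces in N, time in s.
With the tool pointing down it reaches from about 0.425 to 1.025 m from the base axis. Payload 9.4 kg.
Tool frame: the origin (TCP) lies midway between the tips of the shut fingers; the grasp point (between the pads) lies 19 mm behind it (r.grip_point_offset is the distance from the TCP to the grasp point, in m); z points along the fingers, y is the line along which they close (so a half turn about z gives the same grasp; the last joint's range is limited). The gripper opens to 93 mm and grips with 3 to 60 N. Pads are 15 mm wide; open, the fingers measure 128 mm over their backs; the gripper's body (75 mm by 188 mm) begins 65 mm behind the grasp point.
Start: joints at [-1.256, 0.599, -0.003, 1.599, 0.002, 0.943, -0.08], TCP at [0.277, 0.67, 0.219] pointing down, gripper open.
Joint ranges: [-2.57, 2.57], [-0.35, 1.97], [-1.29, 1.29], [0.11, 2.56], [-1.05, 4.19], [0.11, 1.86], [-2.63, 2.63]. Speed limits (rad/s): [2.22, 2.22, 3.01, 3.01, 3.14, 3.14, 3.14].

INTERFACE

Orientations are given as a rotation vector (axis times angle).
In Python, from bench import r gives the robot as it stands.
- The arm moves only by the shell command python3 -m crank 'ROWS'. ROWS is JSON, a list of rows, each an object of numbers: "dx", "dy", "dz": the shift along the tool's x, y, z in cm; "ax", "ay", "az": the turn, a rotation vector about the tool's x, y, z in rad; "hand": the finger opening in cm, from 0 to 9.3. In form: [{"dx": .., "dy": .., "dz": .., "ax": .., "ay": .., "az": .., "hand": ..}, ...]. A call has 1 to 5 rows; each row shifts and turns the commanded pose from where the row before left it, along the tool's axes as they then stand; what a row does not reach is not made up. A row lasts 1/12 s, in which the tool goes at most 41.7 mm and 7.16 degrees, less where a joint would pass 70% of its speed; a pose out of reach is approached as far as the arm can. A call is refused whole if a number of a shift passes 4.17 or a number of a turn 0.125, either way. A call with a gripper value outside its range is refused whole. The fingers move at their own pace and stop on an object; the grip force is fixed at half the most. Time passes only in rows, so rows that do not move let the fingers close. It gives the time, the measured TCP pose, the force, the opening and the grip force at its end, in the units of the state.
- r.sense(): the state, without advancing time (a new reading comes with each control period).
- r.get_image(name): name is "scene" or "top"; returns a dict with "pixels" (384x512x3 uint8, red, green, blue), "K" (3x3 intrinsics, pixels), "eye" and "attitude" of the camera in the world. Camera axes: x right, y down, z forward; pixel columns grow to the right and rows downward; lengths in m; the calibration is good to about 2 mm. A picture is of the moment at which its call begins. There is no depth.
- r.finish_job(): hands the job in; it is judged then, once.
Trained networks look in the newest picture that a camera, given by its name, has taken for a name from the list of things; names that differ only in an ending like _2 or _b are one class to them, and where a whole thing is asked for, a point or a joint stands for the part that bears it (a point fixed in the world has none). Each returns a list of dicts, best first, with "score" (0 to 1); they miss things now and then, are a little off and sometimes report something else, mostly with a low value. They report only what shows in the picture. A call takes as long as a camera call.
- r.look_for(camera, target): "uv" ([column, row] in pixels, amid what is visible of it).
The state is a dict: "t": time; "joints": joint angles; "joint_vel": joint speeds; "joint_efforts": joint torques, N m; "eef_pos": TCP position; "tool_rot": TCP orientation; "ft_force": force on the tool from outside, world axes, zero at the start; "moment": the same for the moment, N m; "width": opening from 0.0 (shut) to 1.0 (fully open); "grasp_force": force on a finger pad.
Only numpy, scipy, OpenCV 4.12 (cv2) and the standard library are available. Lean on these libraries where they do the work, as an engineer would, in place of code of your own. Each camera call takes 0.05 s, during which the arm holds its last target. There are 200 camera calls.

## Working session

There is one attempt and no reset: what is moved stays moved. The work goes in short steps, Python scripts to look and compute and a shell command to move; the robot and the scene stay as the last step left them, time stands still between calls to the robot, and variables do not carry over. Pictures are saved under pics/ and viewed, at most 10 in all, crops included, and the job is handed in when it is done.

```bash
mkdir -p pics; ls; python3 - <<'E'
from bench import r
import cv2,numpy as np
np.set_printoptions(precision=4,suppress=True)
for c in("scene","top"):
    d=r.get_image(c); cv2.imwrite(f"pics/{c}0.png",d["pixels"][:,:,::-1])
    print(c,d["K"],d["eye"],d["attitude"])
    for n in("carton","station","backstop","scanner","tape_roll","small_carton"):
        print(n,[(x["uv"],round(x["score"],2)) for x in r.look_for(c,n)][:3])
s=r.sense();print(s)
E
```

```text
pics
scene [[471.18     0.     256.6268]
 [  0.     471.18   189.6721]
 [  0.       0.       1.    ]] [0.9668 0.4303 1.0201] [-0.8392 -2.7323  0.7797]
carton [([250.0, 156.8], 0.79)]
station [([304.5, 227.8], 0.9)]
backstop [([298.8, 269.6], 0.83), ([381.7, 249.3], 0.36)]
scanner [([287.8, 317.3], 0.9)]
tape_roll [([378.9, 249.8], 0.96)]
small_carton []
top [[434.787    0.     253.0752]
 [  0.     434.787  195.2623]
 [  0.       0.       1.    ]] [ 0.3998 -0.0669  1.1275] [-2.0995  2.1254 -0.191 ]
carton [([267.2, 174.8], 0.6)]
station [([222.3, 226.4], 0.67)]
backstop [([176.6, 189.4], 0.57)]
scanner [([151.2, 157.5], 0.74)]
tape_roll [([133.3, 242.6], 0.81)]
small_carton [([404.4, 236.1], 0.95)]
{'t': 0.7, 'joints': array([-1.2557,  0.5993, -0.0025,  1.5994,  0.0018,  0.9429, -0.0798]), 'joint_vel': array([ 0.0007, -0.0005,  0.0013,  0.    , -0.0005,  0.0008, -0.0008]), 'joint_efforts': array([ -0.0013, -76.4604,   1.4958, -25.2681,  -0.0524,   0.0101,
         0.    ]), 'eef_pos': array([0.2769, 0.6701, 0.2186]), 'tool_rot': array([0.6114, 3.0814, 0.    ]), 'ft_force': array([0.1773, 0.0719, 0.153 ]), 'moment': array([-0.0147,  0.0038,  0.0055]), 'grasp_force': 0.0, 'width': 0.9990636497422242}
```

View pics/scene0.png

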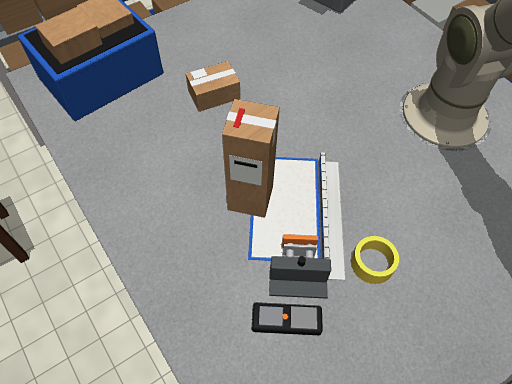

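View pics/top0.png

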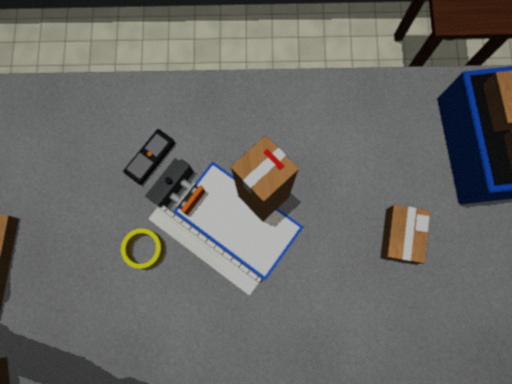

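The scene view shows the carton at about (250,158), fence running from (323,155) to (325,262), orange pad at (300,240), and backstop at (300,270). In the top view the carton lid is at (265,168), the fence runs from about (165,205) to (260,280), and the pad is at (193,200). I'll crop both for corners.

```bash
python3 - <<'E'
import cv2,numpy as np
a=cv2.imread("pics/top0.png")[130:300,140:310]; b=cv2.imread("pics/scene0.png")[90:290,210:360]
a=cv2.resize(a,None,fx=3.5,fy=3.5,interpolation=cv2.INTER_CUBIC)
b=cv2.resize(b,None,fx=3,fy=3,interpolation=cv2.INTER_CUBIC)
cv2.imwrite("pics/tc.png",a);cv2.imwrite("pics/sc.png",b)
E
```

```text
(no output)
```

View pics/tc.png

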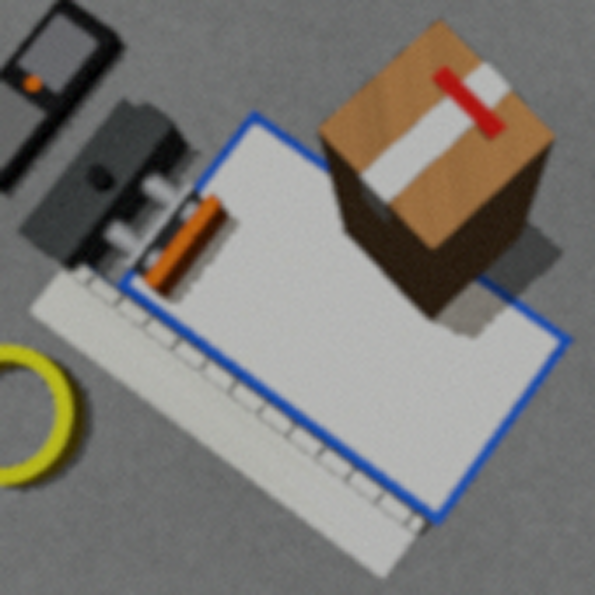

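View pics/sc.png

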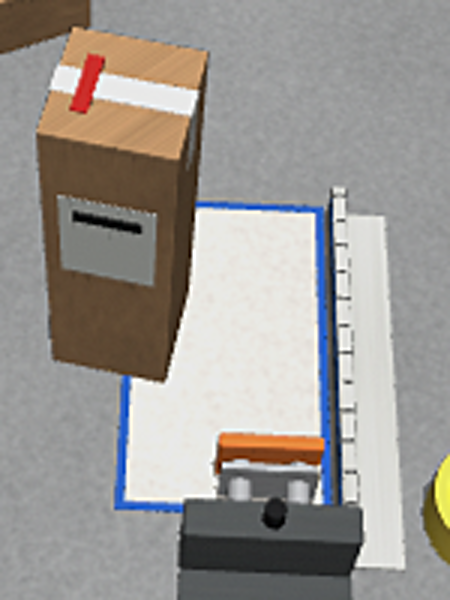

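```bash
cat > h.py <<'E'
from bench import r
import numpy as np
from scipy.spatial.transform import Rotation as R
from scipy.optimize import least_squares
np.set_printoptions(precision=4,suppress=True)
def cams():
    return {c:r.get_image(c) for c in("scene","top")}
def proj(d,P):
    p=R.from_rotvec(d["attitude"]).inv().apply(np.asarray(P)-d["eye"]); q=p@np.asarray(d["K"]).T
    return q[:,:2]/q[:,2:]
def place(x,P):
    P=np.asarray(P,float);c,s=np.cos(x[2]),np.sin(x[2])
    return np.c_[x[0]+c*P[:,0]-s*P[:,1],x[1]+s*P[:,0]+c*P[:,1],P[:,2]]
def fit(C,obs,x0):  # obs: (cam, local pt, uv)
    f=lambda x:np.concatenate([(proj(C[c],place(x,[p]))[0]-uv) for c,p,uv in obs])
    s=least_squares(f,x0,loss="soft_l1"); return s.x,f(s.x).reshape(-1,2)
def ground(d,uv,z=0):
    v=R.from_rotvec(d["attitude"]).apply(np.linalg.inv(d["K"])@[*uv,1]); return d["eye"]+v*(z-d["eye"][2])/v[2]
T=lambda u,v:np.array([140+u/3.5-.36,130+v/3.5-.36])
S=lambda u,v:np.array([210+u/3-.33,90+v/3-.33])
E
python3 - <<'E'
from h import *
C=cams()
F=[("top",(-.31,.052,.004),T(385,578)),("top",(.02,.052,.004),T(30,310)),("scene",(-.31,0,.045),S(331,188)),("scene",(-.31,.012,.045),S(346,188)),
("scene",(-.31,.052,.004),S(385,214)),("scene",(.02,.052,.004),S(404,569)),("scene",(0,-.12,.075),S(183,500)),("scene",(0,.01,.075),S(362,507))]
g=[ground(C["top"],T(385,578)),ground(C["top"],T(30,310))]
th=np.arctan2(*(g[1]-g[0])[1::-1]); print(g,th)
x,e=fit(C,F,[*g[1][:2],th]);print("station",x,x[2]*57.3);print(e)
h=.048
c0=ground(C["top"],T(437,134),.3)
tc=[T(440,20),T(553,137),T(433,250),T(319,131)]; sc=[S(77,28),S(208,52),S(182,160),S(37,133)]
def order(px,cam,z): return [(ground(C[cam],p,z),p,cam) for p in px]
best=None
a=np.arctan2(*(ground(C["top"],tc[2],.3)-ground(C["top"],tc[3],.3))[1::-1])
K=[(-h,-h,.3),(h,-h,.3),(h,h,.3),(-h,h,.3)]
obs=[]
x0=[*c0[:2],a]
def near(cam,px,z):
    q=place(x0,[(p[0],p[1],z) for p in K]); i=np.argmin(np.linalg.norm(proj(C[cam],q)-px,axis=1)); return (cam,(K[i][0],K[i][1],z),px)
for p in tc: obs.append(near("top",p,.3))
for p in sc: obs.append(near("scene",p,.3))
for p in (T(433,320),): obs.append(near("top",p,0))
for p in (S(52,360),S(165,381)): obs.append(near("scene",p,0))
y,e=fit(C,obs,x0);print("carton",y,y[2]*57.3);print(e)
c,s=np.cos(x[2]),np.sin(x[2]);d=y[:2]-x[:2]
print("carton in station",[c*d[0]+s*d[1],-s*d[0]+c*d[1]],(y[2]-x[2])*57.3%90)
for cam,p in(("top",T(183,243)),("scene",S(270,436))):
    q=ground(C[cam],p,.064);d=q[:2]-x[:2];print("pad top",[c*d[0]+s*d[1],-s*d[0]+c*d[1]])
print([ground(C["top"],p,0.01)[:2] for p in([151,157],[142,249],[404,236])])
E
```

```text
[array([ 0.366 , -0.0402,  0.    ]), array([0.5649, 0.2245, 0.    ])] 0.9263850670483647
station [0.593  0.1778 0.9269] 53.11159879879085
[[-0.5297  0.3535]
 [-0.6148  0.3449]
 [-0.1374 -0.3649]
 [-0.4864 -0.1581]
 [-0.5427  1.1056]
 [ 0.0782  0.6121]
 [-0.0819 -0.8382]
 [-0.0708 -0.394 ]]
carton [ 0.6177 -0.078  -2.3944] -137.19646638281995
[[-0.4491 -0.4415]
 [ 1.1258 -0.1104]
 [-0.005   0.8296]
 [-1.1565  0.0442]
 [-1.6985 -0.8609]
 [ 0.4466 -0.5805]
 [-0.6418 -0.1184]
 [-0.5148 -0.2485]
 [-0.8662  1.3528]
 [ 0.1491  0.3784]
 [ 0.1977  1.1695]]
carton in station [np.float64(-0.1897172929176807), np.float64(-0.17334567901704784)] 79.6919348183892
pad top [np.float64(-0.05648610637454618), np.float64(-0.05403441344520768)]
pad top [np.float64(-0.05865791667631246), np.float64(-0.05526553564303872)]
[array([0.7287, 0.2203]), array([0.4838, 0.235 ]), array([ 0.5089, -0.4368])]
```

```bash
cat >> h.py <<'E'
ST=np.array([.593,.1778,.9269])
def s2w(x,y,z): return place(ST,[(x,y,z)])[0]
def w2s(p):
    c,s=np.cos(ST[2]),np.sin(ST[2]);d=np.asarray(p)-[ST[0],ST[1],0];return np.array([c*d[0]+s*d[1],-s*d[0]+c*d[1],d[2]])
def rots(psi,lean):  # push heading psi (world), lean back
    f=np.array([np.cos(psi),np.sin(psi),0]);z=np.sin(lean)*f-np.cos(lean)*np.array([0,0,1]);o=[]
    for sg in(1,-1):
        y=sg*np.cross([0,0,1],f);o.append(R.from_matrix(np.c_[np.cross(y,z),y,z]))
    return o
def now():
    s=r.sense();return s,np.array(s["eef_pos"]),R.from_rotvec(s["tool_rot"])
E
python3 - <<'E'
from h import *
s,p,q=now();print(q.as_matrix())
for n,psi in(("P1",ST[2]+np.pi/2),("P2",ST[2])):
    for t in rots(psi,np.radians(31)):
        print(n,(q.inv()*t).as_rotvec());print(t.as_matrix())
for st in((-.192,-.36,.42),(-.192,-.30,.03),(-.192,-.1025,.03),(-.3,-.05,.03)):print(st,s2w(*st),s2w(*st)-p)
E
```

```text
[[-0.9242  0.3818  0.    ]
 [ 0.3818  0.9242  0.    ]
 [-0.      0.     -1.    ]]
P1 [-0.7742 -0.098  -2.7917]
[[ 0.6855 -0.6003 -0.4119]
 [-0.5146 -0.7998  0.3092]
 [-0.515  -0.     -0.8572]]
P1 [-0.0682  0.5382  0.2459]
[[-0.6855  0.6003 -0.4119]
 [ 0.5146  0.7998  0.3092]
 [ 0.515   0.     -0.8572]]
P2 [-0.3562 -0.4595 -1.2844]
[[-0.5146 -0.7998  0.3092]
 [-0.6855  0.6003  0.4119]
 [-0.515   0.     -0.8572]]
P2 [-0.4916  0.381   1.7727]
[[ 0.5146  0.7998  0.3092]
 [ 0.6855 -0.6003  0.4119]
 [ 0.515   0.     -0.8572]]
(-0.192, -0.36, 0.42) [ 0.7657 -0.1919  0.42  ] [ 0.4888 -0.8619  0.2013]
(-0.192, -0.3, 0.03) [ 0.7177 -0.1558  0.03  ] [ 0.4408 -0.8259 -0.1887]
(-0.192, -0.1025, 0.03) [ 0.5597 -0.0373  0.03  ] [ 0.2829 -0.7073 -0.1887]
(-0.3, -0.05, 0.03) [ 0.4529 -0.0921  0.03  ] [ 0.1761 -0.7622 -0.1887]
```

```bash
python3 -m crank '[{"dz":-4,"hand":5},{"dz":-4,"hand":5},{"dz":-4,"hand":5},{"dz":-4,"hand":5},{"dz":-4,"hand":5}]'
for i in 1; do :; done
python3 -m crank '[{"dx":-2.9,"dy":-2.25},{"dx":-2.9,"dy":-2.25},{"dx":-2.9,"dy":-2.25},{"dx":-2.9,"dy":-2.25},{"dx":-2.9,"dy":-2.25}]'
```

```text
invalid input at $[0]: expected keys dx, dy, dz, ax, ay, az, hand
invalid input at $[0]: expected keys dx, dy, dz, ax, ay, az, hand
```

```bash
python3 -m crank '[{"dx":0,"dy":0,"dz":-4,"ax":0,"ay":0,"az":0,"hand":5},{"dx":0,"dy":0,"dz":-4,"ax":0,"ay":0,"az":0,"hand":5},{"dx":0,"dy":0,"dz":-4,"ax":0,"ay":0,"az":0,"hand":5},{"dx":0,"dy":0,"dz":-4,"ax":0,"ay":0,"az":0,"hand":5},{"dx":0,"dy":0,"dz":-4,"ax":0,"ay":0,"az":0,"hand":5}]'
python3 -m crank '[{"dx":-2.9,"dy":-2.25,"dz":0,"ax":0,"ay":0,"az":0,"hand":5},{"dx":-2.9,"dy":-2.25,"dz":0,"ax":0,"ay":0,"az":0,"hand":5},{"dx":-2.9,"dy":-2.25,"dz":0,"ax":0,"ay":0,"az":0,"hand":5},{"dx":-2.9,"dy":-2.25,"dz":0,"ax":0,"ay":0,"az":0,"hand":5},{"dx":-2.9,"dy":-2.25,"dz":0,"ax":0,"ay":0,"az":0,"hand":5}]'
```

```text
t: 1.22
eef_pos: [0.2768, 0.6697, 0.4209]
tool_rot: [0.612, 3.081, 0.0]
ft_force: [0.5, 1.7, -1.0]
width: 0.694
grasp_force: 0.0
t: 1.63
eef_pos: [0.3684, 0.509, 0.4188]
tool_rot: [0.611, 3.081, 0.0]
ft_force: [0.7, -0.1, 0.1]
width: 0.538
grasp_force: 0.0
```

```bash
python3 -m crank '[{"dx":-3.1,"dy":-2.42,"dz":0,"ax":0,"ay":0,"az":0,"hand":5},{"dx":-3.1,"dy":-2.42,"dz":0,"ax":0,"ay":0,"az":0,"hand":5},{"dx":-3.1,"dy":-2.42,"dz":0,"ax":0,"ay":0,"az":0,"hand":5},{"dx":-3.1,"dy":-2.42,"dz":0,"ax":0,"ay":0,"az":0,"hand":5},{"dx":-3.1,"dy":-2.42,"dz":0,"ax":0,"ay":0,"az":0,"hand":5}]'
python3 -m crank '[{"dx":-3.1,"dy":-2.42,"dz":0,"ax":0,"ay":0,"az":0,"hand":5},{"dx":-3.1,"dy":-2.42,"dz":0,"ax":0,"ay":0,"az":0,"hand":5},{"dx":-3.1,"dy":-2.42,"dz":0,"ax":0,"ay":0,"az":0,"hand":5},{"dx":-3.1,"dy":-2.42,"dz":0,"ax":0,"ay":0,"az":0,"hand":5},{"dx":-3.1,"dy":-2.42,"dz":0,"ax":0,"ay":0,"az":0,"hand":5}]'
python3 -m crank '[{"dx":-3.1,"dy":-2.42,"dz":0,"ax":0,"ay":0,"az":0,"hand":5},{"dx":-3.1,"dy":-2.42,"dz":0,"ax":0,"ay":0,"az":0,"hand":5},{"dx":-3.1,"dy":-2.42,"dz":0,"ax":0,"ay":0,"az":0,"hand":5},{"dx":-3.1,"dy":-2.42,"dz":0,"ax":0,"ay":0,"az":0,"hand":5},{"dx":-3.1,"dy":-2.42,"dz":0,"ax":0,"ay":0,"az":0,"hand":5}]'
python3 -m crank '[{"dx":-3.1,"dy":-2.42,"dz":0,"ax":0,"ay":0,"az":0,"hand":5},{"dx":-3.1,"dy":-2.42,"dz":0,"ax":0,"ay":0,"az":0,"hand":5},{"dx":-3.1,"dy":-2.42,"dz":0,"ax":0,"ay":0,"az":0,"hand":5},{"dx":-3.1,"dy":-2.42,"dz":0,"ax":0,"ay":0,"az":0,"hand":5},{"dx":-3.1,"dy":-2.42,"dz":0,"ax":0,"ay":0,"az":0,"hand":5}]'
python3 -m crank '[{"dx":0,"dy":0,"dz":0,"ax":-0.0137,"ay":0.1076,"az":0.0492,"hand":5},{"dx":0,"dy":0,"dz":0,"ax":-0.0137,"ay":0.1076,"az":0.0492,"hand":5},{"dx":0,"dy":0,"dz":0,"ax":-0.0137,"ay":0.1076,"az":0.0492,"hand":5},{"dx":0,"dy":0,"dz":0,"ax":-0.0137,"ay":0.1076,"az":0.0492,"hand":5},{"dx":0,"dy":0,"dz":0,"ax":-0.0137,"ay":0.1076,"az":0.0492,"hand":5}]'
python3 - <<'E'
from h import *
s,p,q=now();t=rots(ST[2]+np.pi/2,np.radians(31))[1]
print(s["joints"],w2s(p),(q.inv()*t).as_rotvec(), t.inv().apply(s2w(-.192,-.31,.03)-p)*100, t.inv().apply(s2w(-.192,-.31,.12)-p)*100)
E
```

```text
t: 2.05
eef_pos: [0.4655, 0.3378, 0.419]
tool_rot: [0.611, 3.081, 0.001]
ft_force: [0.5, 0.1, -0.0]
width: 0.538
grasp_force: 0.0
t: 2.47
eef_pos: [0.5626, 0.1668, 0.419]
tool_rot: [0.611, 3.081, 0.001]
ft_force: [1.1, 1.1, -0.1]
width: 0.537
grasp_force: 0.0
t: 2.88
eef_pos: [0.6596, -0.0041, 0.4189]
tool_rot: [0.611, 3.081, 0.0]
ft_force: [0.7, 0.2, -0.2]
width: 0.536
grasp_force: 0.0
t: 3.3
eef_pos: [0.7568, -0.175, 0.4187]
tool_rot: [0.611, 3.081, 0.0]
ft_force: [1.1, 0.2, -0.5]
width: 0.54
grasp_force: 0.0
t: 3.72
eef_pos: [0.7513, -0.1718, 0.4041]
tool_rot: [-0.793, -2.657, -0.178]
ft_force: [-0.1, 0.1, -2.6]
width: 0.536
grasp_force: 0.0
[ 0.2399  0.7627 -0.0595  0.8807 -0.1232  1.8485  1.1677] [-0.1846 -0.3364  0.4041] [-0.0117  0.1555  0.062 ] [-17.001   -0.7445  33.4265] [-12.3657  -0.7445  25.7119]
```

```bash
python3 - <<'E'
from h import *
s,p,q=now();print(q.inv().apply(s2w(-.192,-.335,.14)-p)*100/8)
E
```

```text
[-1.2171 -0.1488  3.0663]
```

```bash
python3 -m crank '[{"dx":-1.22,"dy":-0.15,"dz":3.07,"ax":0,"ay":0,"az":0,"hand":5},{"dx":-1.22,"dy":-0.15,"dz":3.07,"ax":0,"ay":0,"az":0,"hand":5},{"dx":-1.22,"dy":-0.15,"dz":3.07,"ax":0,"ay":0,"az":0,"hand":5},{"dx":-1.22,"dy":-0.15,"dz":3.07,"ax":0,"ay":0,"az":0,"hand":5},{"dx":-1.22,"dy":-0.15,"dz":3.07,"ax":0,"ay":0,"az":0,"hand":5}]'
python3 -m crank '[{"dx":-1.22,"dy":-0.15,"dz":3.07,"ax":0,"ay":0,"az":0,"hand":5},{"dx":-1.22,"dy":-0.15,"dz":3.07,"ax":0,"ay":0,"az":0,"hand":5},{"dx":-1.22,"dy":-0.15,"dz":3.07,"ax":0,"ay":0,"az":0,"hand":5},{"dx":0,"dy":0,"dz":0,"ax":0,"ay":0,"az":0,"hand":5}]'
python3 - <<'E'
from h import *
s,p,q=now();t=rots(ST[2]+np.pi/2,np.radians(31))[1]
print(s["joints"],w2s(p),(q.inv()*t).as_rotvec(), t.inv().apply(s2w(-.192,-.31,.03)-p)*100)
E
```

```text
t: 4.13
eef_pos: [0.7484, -0.1734, 0.2418]
tool_rot: [-0.788, -2.665, -0.183]
ft_force: [-0.2, 0.5, 0.1]
width: 0.538
grasp_force: 0.0
t: 4.47
eef_pos: [0.7438, -0.1744, 0.1368]
tool_rot: [-0.786, -2.655, -0.18]
ft_force: [-1.2, 1.3, -0.9]
width: 0.538
grasp_force: 0.0
[ 0.2567  0.9022 -0.073   1.2239 -0.1014  1.3746  1.2339] [-0.1911 -0.3321  0.1368] [-0.0124  0.1514  0.0661] [-3.6073 -0.0851 10.2909]
```

Rotation is now possible: finish it in 2 rows, then go down.

```bash
python3 -m crank '[{"dx":0,"dy":0,"dz":0,"ax":-0.006,"ay":0.076,"az":0.033,"hand":5},{"dx":0,"dy":0,"dz":0,"ax":-0.006,"ay":0.076,"az":0.033,"hand":5},{"dx":0,"dy":0,"dz":0,"ax":0,"ay":0,"az":0,"hand":5}]'
python3 -m crank '[{"dx":-0.9,"dy":0,"dz":2.57,"ax":0,"ay":0,"az":0,"hand":5},{"dx":-0.9,"dy":0,"dz":2.57,"ax":0,"ay":0,"az":0,"hand":5},{"dx":-0.9,"dy":0,"dz":2.57,"ax":0,"ay":0,"az":0,"hand":5},{"dx":-0.9,"dy":0,"dz":2.57,"ax":0,"ay":0,"az":0,"hand":5},{"dx":0,"dy":0,"dz":0,"ax":0,"ay":0,"az":0,"hand":5}]'
python3 - <<'E'
from h import *
import cv2
s,p,q=now();t=rots(ST[2]+np.pi/2,np.radians(31))[1]
print(s["joints"],w2s(p),(q.inv()*t).as_rotvec(), q.inv().apply(s2w(-.192,-.24,.03)-p)*100,q.inv().apply([-.0799768,.06003,0]))
d=r.get_image("scene");cv2.imwrite("pics/s1.png",d["pixels"][:,:,::-1])
E
```

```text
t: 4.72
eef_pos: [0.7474, -0.1766, 0.1433]
tool_rot: [-0.833, -2.488, -0.232]
ft_force: [-0.2, -1.0, -1.3]
width: 0.54
grasp_force: 0.0
t: 5.13
eef_pos: [0.7281, -0.1605, 0.0337]
tool_rot: [-0.827, -2.49, -0.231]
ft_force: [-0.3, 0.2, -0.6]
width: 0.535
grasp_force: 0.0
[ 0.27    1.0519 -0.0788  1.1996 -0.15    1.3861  1.2082] [-0.1895 -0.3111  0.0337] [0.0011 0.0045 0.0029] [ 5.9236 -0.24    3.9521] [0.0859 0.0002 0.0511]
```

View pics/s1.png

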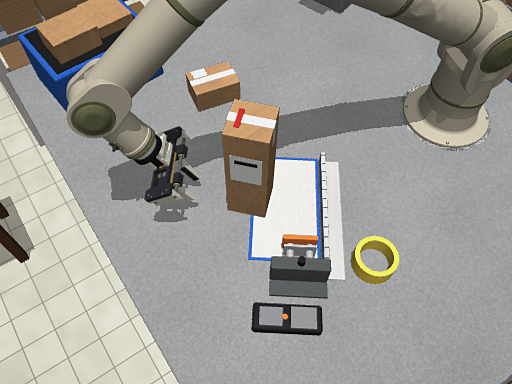

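The gripper is low at (170,180), left of the carton at (250,158), and nothing has been disturbed. Approaching.

```bash
python3 -m crank '[{"dx":1.72,"dy":-0.08,"dz":1.02,"ax":0,"ay":0,"az":0,"hand":5},{"dx":1.72,"dy":-0.08,"dz":1.02,"ax":0,"ay":0,"az":0,"hand":5},{"dx":1.72,"dy":-0.08,"dz":1.02,"ax":0,"ay":0,"az":0,"hand":5},{"dx":0,"dy":0,"dz":0,"ax":0,"ay":0,"az":0,"hand":5}]'
python3 -m crank '[{"dx":0.26,"dy":0,"dz":0.153,"ax":0,"ay":0,"az":0,"hand":5},{"dx":0.26,"dy":0,"dz":0.153,"ax":0,"ay":0,"az":0,"hand":5},{"dx":0.26,"dy":0,"dz":0.153,"ax":0,"ay":0,"az":0,"hand":5},{"dx":0.26,"dy":0,"dz":0.153,"ax":0,"ay":0,"az":0,"hand":5}]'
python3 -m crank '[{"dx":0.26,"dy":0,"dz":0.153,"ax":0,"ay":0,"az":0,"hand":5},{"dx":0.26,"dy":0,"dz":0.153,"ax":0,"ay":0,"az":0,"hand":5},{"dx":0.26,"dy":0,"dz":0.153,"ax":0,"ay":0,"az":0,"hand":5},{"dx":0.26,"dy":0,"dz":0.153,"ax":0,"ay":0,"az":0,"hand":5}]'
python3 -m crank '[{"dx":0.26,"dy":0,"dz":0.153,"ax":0,"ay":0,"az":0,"hand":5},{"dx":0.26,"dy":0,"dz":0.153,"ax":0,"ay":0,"az":0,"hand":5},{"dx":0.26,"dy":0,"dz":0.153,"ax":0,"ay":0,"az":0,"hand":5},{"dx":0.26,"dy":0,"dz":0.153,"ax":0,"ay":0,"az":0,"hand":5}]'
cat >> h.py <<'E'
def rep(psi):
    s,p,q=now();t=rots(psi,np.radians(31))[1]
    c,sn=np.cos(ST[2]),np.sin(ST[2]);f=s["ft_force"]
    print("st",w2s(p),"F st",[round(float(v),2) for v in(c*f[0]+sn*f[1],-sn*f[0]+c*f[1],f[2])],"M",s["moment"],"err",(q.inv()*t).as_rotvec(),"t",s["t"],"mm/row dir",q.inv().apply([np.cos(psi),np.sin(psi),0]))
P1=ST[2]+np.pi/2;P2=ST[2]
E
python3 -c "
from h import *
rep(P1)"
```

```text
t: 5.52
eef_pos: [0.6809, -0.1259, 0.0409]
tool_rot: [-0.827, -2.497, -0.233]
ft_force: [1.2, 1.1, -0.5]
width: 0.542
grasp_force: 0.0
t: 5.85
eef_pos: [0.6722, -0.121, 0.0376]
tool_rot: [-0.831, -2.495, -0.232]
ft_force: [0.8, 0.2, -0.6]
width: 0.539
grasp_force: 0.0
t: 6.18
eef_pos: [0.6632, -0.1138, 0.0371]
tool_rot: [-0.832, -2.497, -0.232]
ft_force: [3.7, -1.8, -0.2]
width: 0.542
grasp_force: 2.1
t: 6.52
eef_pos: [0.6523, -0.1059, 0.037]
tool_rot: [-0.83, -2.494, -0.232]
ft_force: [4.3, -1.1, 0.1]
width: 0.54
grasp_force: 2.0
st [-0.1913 -0.2178  0.037 ] F st [1.65, -4.09, 0.1] M [-0.573  -1.367  -0.3085] err [0.0039 0.0091 0.0022] t 6.5167 mm/row dir [ 0.8618 -0.0001  0.5072]
```

```bash
python3 -m crank '[{"dx":0.33,"dy":0,"dz":0.224,"ax":0,"ay":0,"az":0,"hand":5},{"dx":0.33,"dy":0,"dz":0.224,"ax":0,"ay":0,"az":0,"hand":5},{"dx":0.33,"dy":0,"dz":0.224,"ax":0,"ay":0,"az":0,"hand":5},{"dx":0.33,"dy":0,"dz":0.224,"ax":0,"ay":0,"az":0,"hand":5},{"dx":0.33,"dy":0,"dz":0.224,"ax":0,"ay":0,"az":0,"hand":5}]'
python3 -c "
from h import *
rep(P1)"
python3 -m crank '[{"dx":0.33,"dy":0,"dz":0.224,"ax":0,"ay":0,"az":0,"hand":5},{"dx":0.33,"dy":0,"dz":0.224,"ax":0,"ay":0,"az":0,"hand":5},{"dx":0.33,"dy":0,"dz":0.224,"ax":0,"ay":0,"az":0,"hand":5},{"dx":0.33,"dy":0,"dz":0.224,"ax":0,"ay":0,"az":0,"hand":5},{"dx":0.33,"dy":0,"dz":0.224,"ax":0,"ay":0,"az":0,"hand":5}]'
python3 -c "
from h import *
rep(P1)"
python3 -m crank '[{"dx":0.33,"dy":0,"dz":0.224,"ax":0,"ay":0,"az":0,"hand":5},{"dx":0.33,"dy":0,"dz":0.224,"ax":0,"ay":0,"az":0,"hand":5},{"dx":0.33,"dy":0,"dz":0.224,"ax":0,"ay":0,"az":0,"hand":5},{"dx":0.33,"dy":0,"dz":0.224,"ax":0,"ay":0,"az":0,"hand":5},{"dx":0.33,"dy":0,"dz":0.224,"ax":0,"ay":0,"az":0,"hand":5}]'
python3 -c "
from h import *
import cv2
rep(P1)
d=r.get_image('scene');cv2.imwrite('pics/s2.png',d['pixels'][:,:,::-1])
d=r.get_image('top');cv2.imwrite('pics/t2.png',d['pixels'][:,:,::-1])
a=cv2.resize(cv2.imread('pics/s2.png')[60:300,130:380],None,fx=2,fy=2,interpolation=2)
b=cv2.resize(cv2.imread('pics/t2.png')[130:300,140:310],None,fx=1.7,fy=1.7,interpolation=2)
c=np.zeros((480,789,3),np.uint8);c[:,:500]=a;c[:289,500:]=b[:,:289];cv2.imwrite('pics/m2.png',c)"
```

```text
t: 6.93
eef_pos: [0.6373, -0.0945, 0.0365]
tool_rot: [-0.831, -2.496, -0.232]
ft_force: [6.6, -3.1, 5.0]
width: 0.538
grasp_force: 4.0
st [-0.1912 -0.1989  0.0365] F st [1.49, -7.15, 4.98] M [-0.7801 -1.2722 -0.1542] err [0.0045 0.0113 0.0023] t 6.9333 mm/row dir [ 0.8629 -0.0003  0.5054]
t: 7.35
eef_pos: [0.6219, -0.0836, 0.0357]
tool_rot: [-0.832, -2.498, -0.231]
ft_force: [7.3, -6.2, 7.9]
width: 0.538
grasp_force: 4.9
st [-0.1917 -0.18    0.0357] F st [-0.58, -9.57, 7.93] M [-0.9768 -1.1284 -0.0002] err [0.0044 0.0128 0.002 ] t 7.35 mm/row dir [ 0.8637 -0.0006  0.504 ]
t: 7.77
eef_pos: [0.606, -0.0717, 0.0343]
tool_rot: [-0.832, -2.497, -0.231]
ft_force: [7.5, -6.2, 7.6]
width: 0.539
grasp_force: 4.8
st [-0.1917 -0.1601  0.0343] F st [-0.48, -9.68, 7.55] M [-0.8936 -1.0942  0.0592] err [0.0044 0.0128 0.0019] t 7.7667 mm/row dir [ 0.8637 -0.0006  0.504 ]
```

View pics/m2.png

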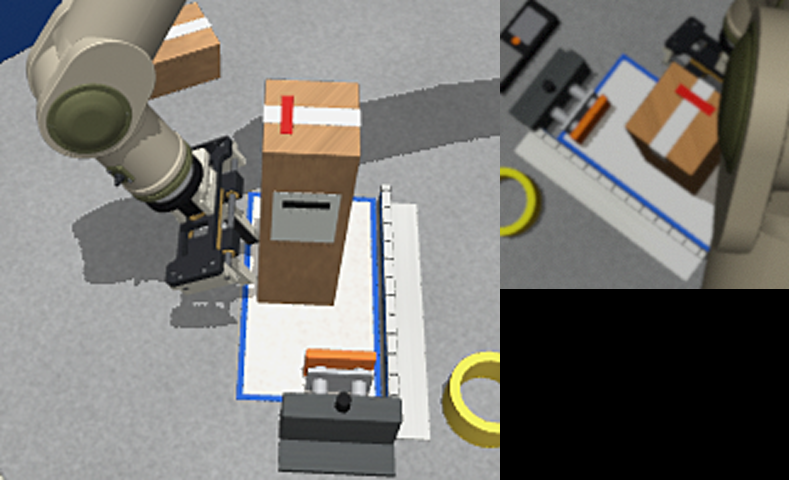

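The carton in the scene crop is square to the fence, upright, about 20 px (≈55 mm) short of it, and the others are untouched. I'll ease the downward load and continue.

```bash
python3 -m crank '[{"dx":0.356,"dy":0,"dz":0.185,"ax":0,"ay":0,"az":0,"hand":5},{"dx":0.356,"dy":0,"dz":0.185,"ax":0,"ay":0,"az":0,"hand":5},{"dx":0.356,"dy":0,"dz":0.185,"ax":0,"ay":0,"az":0,"hand":5},{"dx":0.356,"dy":0,"dz":0.185,"ax":0,"ay":0,"az":0,"hand":5},{"dx":0.356,"dy":0,"dz":0.185,"ax":0,"ay":0,"az":0,"hand":5}]'
python3 -c "
from h import *
rep(P1)"
python3 -m crank '[{"dx":0.345,"dy":0,"dz":0.202,"ax":0,"ay":0,"az":0,"hand":5},{"dx":0.345,"dy":0,"dz":0.202,"ax":0,"ay":0,"az":0,"hand":5},{"dx":0.345,"dy":0,"dz":0.202,"ax":0,"ay":0,"az":0,"hand":5},{"dx":0.345,"dy":0,"dz":0.202,"ax":0,"ay":0,"az":0,"hand":5}]'
python3 -c "
from h import *
rep(P1)"
```

```text
t: 8.28
eef_pos: [0.5884, -0.0588, 0.0344]
tool_rot: [-0.83, -2.495, -0.231]
ft_force: [3.3, -2.2, -1.3]
width: 0.536
grasp_force: 2.2
st [-0.192  -0.1384  0.0344] F st [0.23, -3.97, -1.29] M [-0.9906 -1.262   0.0134] err [0.0031 0.0097 0.002 ] t 8.2833 mm/row dir [0.8621 0.0002 0.5067]
t: 8.62
eef_pos: [0.5755, -0.0485, 0.0344]
tool_rot: [-0.83, -2.494, -0.232]
ft_force: [3.7, -2.7, -0.2]
width: 0.54
grasp_force: 2.4
st [-0.1916 -0.1218  0.0344] F st [0.09, -4.58, -0.24] M [-0.9954 -1.2176  0.0629] err [0.0034 0.0088 0.0022] t 8.6167 mm/row dir [0.8617 0.0001 0.5075]
```

```bash
python3 -m crank '[{"dx":0.13,"dy":0,"dz":0.076,"ax":0,"ay":0,"az":0,"hand":5},{"dx":0.13,"dy":0,"dz":0.076,"ax":0,"ay":0,"az":0,"hand":5},{"dx":0.13,"dy":0,"dz":0.076,"ax":0,"ay":0,"az":0,"hand":5},{"dx":0.13,"dy":0,"dz":0.076,"ax":0,"ay":0,"az":0,"hand":5},{"dx":0.13,"dy":0,"dz":0.076,"ax":0,"ay":0,"az":0,"hand":5}]'
python3 -m crank '[{"dx":0.086,"dy":0,"dz":0.05,"ax":0,"ay":0,"az":0,"hand":5},{"dx":0.086,"dy":0,"dz":0.05,"ax":0,"ay":0,"az":0,"hand":5}]'
python3 -c "
from h import *
rep(P1)"
python3 -m crank '[{"dx":0.086,"dy":0,"dz":0.05,"ax":0,"ay":0,"az":0,"hand":5},{"dx":0.086,"dy":0,"dz":0.05,"ax":0,"ay":0,"az":0,"hand":5}]'
python3 -c "
from h import *
rep(P1)"
```

```text
t: 9.03
eef_pos: [0.5698, -0.0441, 0.0344]
tool_rot: [-0.83, -2.494, -0.232]
ft_force: [3.8, -2.4, -0.5]
width: 0.537
grasp_force: 2.3
t: 9.2
eef_pos: [0.5681, -0.0429, 0.0344]
tool_rot: [-0.83, -2.494, -0.232]
ft_force: [3.7, -2.6, -1.5]
width: 0.539
grasp_force: 2.3
st [-0.1914 -0.1126  0.0344] F st [0.16, -4.52, -1.49] M [-0.9707 -1.2069  0.0655] err [0.0036 0.0087 0.0021] t 9.2 mm/row dir [ 0.8616 -0.      0.5076]
t: 9.37
eef_pos: [0.5665, -0.0417, 0.0344]
tool_rot: [-0.83, -2.494, -0.232]
ft_force: [2.7, -2.4, -1.3]
width: 0.537
grasp_force: 2.2
st [-0.1914 -0.1106  0.0344] F st [-0.3, -3.64, -1.26] M [-0.9789 -1.2459  0.0306] err [0.0036 0.0087 0.0021] t 9.3667 mm/row dir [0.8616 0.     0.5076]
```

```bash
python3 -m crank '[{"dx":0.086,"dy":0,"dz":0.05,"ax":0,"ay":0,"az":0,"hand":5},{"dx":0.086,"dy":0,"dz":0.05,"ax":0,"ay":0,"az":0,"hand":5},{"dx":0.086,"dy":0,"dz":0.05,"ax":0,"ay":0,"az":0,"hand":5}]'
python3 -c "
from h import *
rep(P1)"
python3 -m crank '[{"dx":0.043,"dy":0,"dz":0.025,"ax":0,"ay":0,"az":0,"hand":5},{"dx":0.043,"dy":0,"dz":0.025,"ax":0,"ay":0,"az":0,"hand":5}]'
python3 -c "
from h import *
rep(P1)"
```

```text
t: 9.62
eef_pos: [0.5641, -0.0399, 0.0345]
tool_rot: [-0.83, -2.494, -0.232]
ft_force: [3.8, -3.0, -1.6]
width: 0.539
grasp_force: 2.1
st [-0.1914 -0.1076  0.0345] F st [-0.14, -4.88, -1.57] M [-0.9222 -1.2198  0.0283] err [0.0036 0.0087 0.0021] t 9.6167 mm/row dir [ 0.8616 -0.      0.5076]
t: 9.78
eef_pos: [0.5633, -0.0392, 0.0344]
tool_rot: [-0.83, -2.494, -0.232]
ft_force: [3.8, -3.2, -1.6]
width: 0.535
grasp_force: 2.1
st [-0.1914 -0.1065  0.0344] F st [-0.32, -4.96, -1.56] M [-0.929  -1.19    0.0101] err [0.0035 0.0085 0.0022] t 9.7833 mm/row dir [0.8615 0.0001 0.5077]
```

```bash
python3 -m crank '[{"dx":0.043,"dy":0,"dz":0.025,"ax":0,"ay":0,"az":0,"hand":5},{"dx":0.043,"dy":0,"dz":0.025,"ax":0,"ay":0,"az":0,"hand":5}]'
python3 -c "
from h import *
rep(P1)"
```

```text
t: 9.95
eef_pos: [0.5625, -0.0387, 0.0345]
tool_rot: [-0.83, -2.494, -0.232]
ft_force: [4.2, -2.5, -1.7]
width: 0.534
grasp_force: 2.1
st [-0.1914 -0.1056  0.0345] F st [0.53, -4.83, -1.72] M [-1.0039 -1.2577 -0.0085] err [0.0036 0.0086 0.0021] t 9.95 mm/row dir [0.8616 0.     0.5076]
```

```bash
python3 -m crank '[{"dx":0.043,"dy":0,"dz":0.025,"ax":0,"ay":0,"az":0,"hand":5},{"dx":0.043,"dy":0,"dz":0.025,"ax":0,"ay":0,"az":0,"hand":5}]'
python3 -m crank '[{"dx":0.043,"dy":0,"dz":0.025,"ax":0,"ay":0,"az":0,"hand":5},{"dx":0.043,"dy":0,"dz":0.025,"ax":0,"ay":0,"az":0,"hand":5}]'
python3 -c "
from h import *
rep(P1)"
```

```text
t: 10.12
eef_pos: [0.5618, -0.0381, 0.0345]
tool_rot: [-0.83, -2.494, -0.232]
ft_force: [3.3, -1.8, -1.9]
width: 0.537
grasp_force: 2.1
t: 10.28
eef_pos: [0.561, -0.0375, 0.0345]
tool_rot: [-0.83, -2.494, -0.232]
ft_force: [3.6, -1.8, -2.6]
width: 0.543
grasp_force: 2.0
st [-0.1914 -0.1036  0.0345] F st [0.67, -3.97, -2.61] M [-0.93   -1.1707  0.026 ] err [0.0036 0.0087 0.0022] t 10.2833 mm/row dir [0.8616 0.0001 0.5076]
```

```bash
python3 -m crank '[{"dx":0.043,"dy":0,"dz":0.025,"ax":0,"ay":0,"az":0,"hand":5},{"dx":0.043,"dy":0,"dz":0.025,"ax":0,"ay":0,"az":0,"hand":5}]'
python3 -m crank '[{"dx":0.043,"dy":0,"dz":0.025,"ax":0,"ay":0,"az":0,"hand":5},{"dx":0.043,"dy":0,"dz":0.025,"ax":0,"ay":0,"az":0,"hand":5}]'
python3 -m crank '[{"dx":0.043,"dy":0,"dz":0.025,"ax":0,"ay":0,"az":0,"hand":5}]'
python3 -c "
from h import *
rep(P1)"
```

```text
t: 10.45
eef_pos: [0.5606, -0.0373, 0.0345]
tool_rot: [-0.831, -2.495, -0.232]
ft_force: [4.1, -5.0, -2.4]
width: 0.536
grasp_force: 3.2
t: 10.62
eef_pos: [0.5604, -0.0373, 0.0344]
tool_rot: [-0.832, -2.496, -0.231]
ft_force: [6.1, -6.6, -2.4]
width: 0.541
grasp_force: 4.2
t: 10.7
eef_pos: [0.5603, -0.0373, 0.0344]
tool_rot: [-0.832, -2.497, -0.231]
ft_force: [7.2, -7.2, -0.3]
width: 0.539
grasp_force: 4.8
st [-0.1916 -0.103   0.0344] F st [-1.44, -10.06, -0.26] M [-1.6715 -1.8418  0.1422] err [0.0042 0.0121 0.0016] t 10.7 mm/row dir [ 0.8633 -0.0008  0.5046]
```

```bash
python3 -m crank '[{"dx":0.043,"dy":0,"dz":0.025,"ax":0,"ay":0,"az":0,"hand":5},{"dx":0.043,"dy":0,"dz":0.025,"ax":0,"ay":0,"az":0,"hand":5},{"dx":0,"dy":0,"dz":0,"ax":0,"ay":0,"az":0,"hand":5}]'
python3 -c "
from h import *
rep(P1)
import cv2
d=r.get_image('scene');cv2.imwrite('pics/s3.png',d['pixels'][:,:,::-1])
cv2.imwrite('pics/c3.png',cv2.resize(cv2.imread('pics/s3.png')[90:270,210:350],None,fx=3,fy=3,interpolation=2))"
```

```text
t: 10.95
eef_pos: [0.5602, -0.0373, 0.0344]
tool_rot: [-0.833, -2.498, -0.231]
ft_force: [8.6, -7.1, -1.4]
width: 0.536
grasp_force: 5.3
st [-0.1917 -0.1029  0.0344] F st [-0.49, -11.1, -1.43] M [-1.869  -2.1281  0.1349] err [0.0046 0.0138 0.0013] t 10.95 mm/row dir [ 0.8642 -0.0012  0.5032]
```

View pics/c3.png

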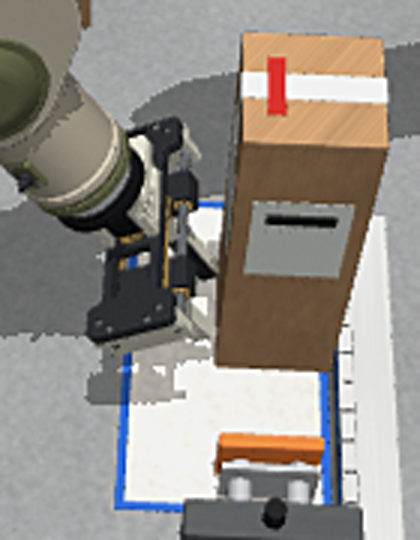

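The carton stands upright, its lower right corner at crop (333,370) against the fence. Seated. Backing off.

```bash
python3 -m crank '[{"dx":-1.73,"dy":0,"dz":-1.01,"ax":0,"ay":0,"az":0,"hand":5},{"dx":-2.6,"dy":0,"dz":-1.52,"ax":0,"ay":0,"az":0,"hand":5},{"dx":-2.6,"dy":0,"dz":-1.52,"ax":0,"ay":0,"az":0,"hand":4},{"dx":-2.6,"dy":0,"dz":-1.52,"ax":0,"ay":0,"az":0,"hand":4},{"dx":0,"dy":0,"dz":0,"ax":0,"ay":0,"az":0,"hand":4}]'
python3 -c "
from h import *
rep(P1)
s,p,q=now();t=rots(P2,np.radians(31))[1]
print(q.inv().apply(s2w(-.36,-.24,.2)-p)*100,(q.inv()*t).as_rotvec(),s['joints'])"
```

```text
t: 11.42
eef_pos: [0.6489, -0.1049, 0.0336]
tool_rot: [-0.834, -2.494, -0.231]
ft_force: [-0.1, 0.2, 0.0]
width: 0.435
grasp_force: 0.0
st [-0.1925 -0.2144  0.0336] F st [0.09, 0.16, 0.03] M [-0.369  -0.3172  0.0362] err [ 0.0043  0.0102 -0.0004] t 11.4167 mm/row dir [ 0.8624 -0.0026  0.5063]
[  6.2101 -16.6818 -15.713 ] [-0.7985  0.0052  1.3497] [ 0.2459  0.9455 -0.1017  1.4869 -0.1685  1.1922  1.1924]
```

```bash
python3 -m crank '[{"dx":0.89,"dy":-2.38,"dz":-2.24,"ax":0,"ay":0,"az":0,"hand":4},{"dx":0.89,"dy":-2.38,"dz":-2.24,"ax":0,"ay":0,"az":0,"hand":4},{"dx":0.89,"dy":-2.38,"dz":-2.24,"ax":0,"ay":0,"az":0,"hand":4},{"dx":0.89,"dy":-2.38,"dz":-2.24,"ax":0,"ay":0,"az":0,"hand":4}]'
python3 -m crank '[{"dx":0.89,"dy":-2.38,"dz":-2.24,"ax":0,"ay":0,"az":0,"hand":4},{"dx":0.89,"dy":-2.38,"dz":-2.24,"ax":0,"ay":0,"az":0,"hand":4},{"dx":0.89,"dy":-2.38,"dz":-2.24,"ax":0,"ay":0,"az":0,"hand":4}]'
python3 -m crank '[{"dx":0,"dy":0,"dz":0,"ax":-0.0614,"ay":0.0004,"az":0.1038,"hand":4},{"dx":0,"dy":0,"dz":0,"ax":-0.0614,"ay":0.0004,"az":0.1038,"hand":4},{"dx":0,"dy":0,"dz":0,"ax":-0.0614,"ay":0.0004,"az":0.1038,"hand":4},{"dx":0,"dy":0,"dz":0,"ax":-0.0614,"ay":0.0004,"az":0.1038,"hand":4},{"dx":0,"dy":0,"dz":0,"ax":-0.0614,"ay":0.0004,"az":0.1038,"hand":4}]'
python3 -m crank '[{"dx":0,"dy":0,"dz":0,"ax":-0.0614,"ay":0.0004,"az":0.1038,"hand":4},{"dx":0,"dy":0,"dz":0,"ax":-0.0614,"ay":0.0004,"az":0.1038,"hand":4},{"dx":0,"dy":0,"dz":0,"ax":-0.0614,"ay":0.0004,"az":0.1038,"hand":4},{"dx":0,"dy":0,"dz":0,"ax":-0.0614,"ay":0.0004,"az":0.1038,"hand":4},{"dx":0,"dy":0,"dz":0,"ax":-0.0614,"ay":0.0004,"az":0.1038,"hand":4}]'
python3 -m crank '[{"dx":0,"dy":0,"dz":0,"ax":-0.0614,"ay":0.0004,"az":0.1038,"hand":4},{"dx":0,"dy":0,"dz":0,"ax":-0.0614,"ay":0.0004,"az":0.1038,"hand":4},{"dx":0,"dy":0,"dz":0,"ax":-0.0614,"ay":0.0004,"az":0.1038,"hand":4},{"dx":0,"dy":0,"dz":0,"ax":0,"ay":0,"az":0,"hand":4}]'
python3 -c "
from h import *
rep(P2)
s,p,q=now();t=rots(P2,np.radians(31))[1]
print(q.inv().apply(s2w(-.33,-.05,.12)-p)*100,(q.inv()*t).as_rotvec(),s['joints'])"
```

```text
t: 11.75
eef_pos: [0.599, -0.1863, 0.1299]
tool_rot: [-0.828, -2.49, -0.233]
ft_force: [0.3, -0.7, -0.4]
width: 0.43
grasp_force: 0.0
t: 12.0
eef_pos: [0.5649, -0.2505, 0.2014]
tool_rot: [-0.828, -2.491, -0.233]
ft_force: [0.7, -0.5, 0.6]
width: 0.434
grasp_force: 0.0
t: 12.42
eef_pos: [0.5659, -0.2498, 0.2001]
tool_rot: [-1.565, -2.165, -0.437]
ft_force: [-0.5, 0.2, -0.4]
width: 0.429
grasp_force: 0.0
t: 12.83
eef_pos: [0.5657, -0.2498, 0.2001]
tool_rot: [-2.202, -1.648, -0.611]
ft_force: [0.7, -0.5, 1.3]
width: 0.428
grasp_force: 0.0
t: 13.17
eef_pos: [0.5643, -0.2486, 0.2003]
tool_rot: [-2.517, -1.252, -0.697]
ft_force: [-0.8, 0.9, 0.4]
width: 0.431
grasp_force: 0.0
st [-0.3583 -0.233   0.2003] F st [0.22, 1.17, 0.41] M [-0.4463  0.4931 -0.0059] err [-0.0038 -0.0021 -0.0047] t 13.1667 mm/row dir [ 0.8561 -0.002   0.5168]
[ -1.8132 -18.2595   8.4065] [-0.0038 -0.0021 -0.0047] [ 0.5317  0.5366  0.1131  1.9529 -0.8474  0.8545  0.6192]
```

```bash
python3 -m crank '[{"dx":-0.3,"dy":-3.04,"dz":1.4,"ax":-0.0006,"ay":0,"az":-0.0008,"hand":4},{"dx":-0.3,"dy":-3.04,"dz":1.4,"ax":-0.0006,"ay":0,"az":-0.0008,"hand":4},{"dx":-0.3,"dy":-3.04,"dz":1.4,"ax":-0.0006,"ay":0,"az":-0.0008,"hand":4},{"dx":-0.3,"dy":-3.04,"dz":1.4,"ax":-0.0006,"ay":0,"az":-0.0008,"hand":4},{"dx":-0.3,"dy":-3.04,"dz":1.4,"ax":-0.0006,"ay":0,"az":-0.0008,"hand":4}]'
python3 -m crank '[{"dx":-0.3,"dy":-3.04,"dz":1.4,"ax":-0.0006,"ay":0,"az":-0.0008,"hand":4},{"dx":0,"dy":0,"dz":0,"ax":0,"ay":0,"az":0,"hand":4}]'
python3 -c "
from h import *
rep(P2)
s,p,q=now()
print(q.inv().apply(s2w(-.295,-.05,.03)-p)*100,s['joints'])"
```

```text
t: 13.58
eef_pos: [0.4609, -0.1417, 0.1338]
tool_rot: [-2.509, -1.274, -0.699]
ft_force: [0.3, 0.1, -1.2]
width: 0.429
grasp_force: 0.0
t: 13.75
eef_pos: [0.442, -0.1219, 0.1227]
tool_rot: [-2.502, -1.27, -0.7]
ft_force: [-1.7, -0.1, -0.5]
width: 0.431
grasp_force: 0.0
st [-0.3303 -0.0591  0.1227] F st [-1.14, 1.28, -0.52] M [-0.422   0.4432  0.0171] err [-0.0107 -0.0069  0.0097] t 13.75 mm/row dir [0.8535 0.0138 0.5208]
[-1.8031 -0.8252  9.7592] [ 0.867   0.558  -0.4678  2.3613 -1.0358  0.3507  0.8361]
```

```bash
python3 -m crank '[{"dx":-0.45,"dy":-0.2,"dz":2.44,"ax":-0.003,"ay":-0.002,"az":0.0025,"hand":4},{"dx":-0.45,"dy":-0.2,"dz":2.44,"ax":-0.003,"ay":-0.002,"az":0.0025,"hand":4},{"dx":-0.45,"dy":-0.2,"dz":2.44,"ax":-0.003,"ay":-0.002,"az":0.0025,"hand":4},{"dx":-0.45,"dy":-0.2,"dz":2.44,"ax":-0.003,"ay":-0.002,"az":0.0025,"hand":4},{"dx":0,"dy":0,"dz":0,"ax":0,"ay":0,"az":0,"hand":4}]'
python3 -c "
from h import *
rep(P2)
s,p,q=now()
print(q.inv().apply(s2w(-.255,-.05,.03)-p)*100,s['joints'])"
```

```text
t: 14.17
eef_pos: [0.4699, -0.1117, 0.0452]
tool_rot: [-2.504, -1.257, -0.664]
ft_force: [0.3, 0.0, -0.7]
width: 0.433
grasp_force: 0.0
st [-0.3054 -0.0753  0.0452] F st [0.21, -0.21, -0.73] M [-0.4531  0.3507 -0.0518] err [-0.0289  0.0089 -0.0047] t 14.1667 mm/row dir [0.8618 0.0108 0.5072]
[ 3.5635 -2.4376  3.9438] [ 0.9113  0.7737 -0.6424  2.3377 -1.0434  0.1093  0.8348]
```

```bash
python3 -c "
from h import *
s,p,q=now()
print(q.inv().apply(s2w(-.265,-.055,.036)-p)*100/3)"
python3 -m crank '[{"dx":0.98,"dy":-0.64,"dz":0.98,"ax":0,"ay":0,"az":0,"hand":4},{"dx":0.98,"dy":-0.64,"dz":0.98,"ax":0,"ay":0,"az":0,"hand":4},{"dx":0.98,"dy":-0.64,"dz":0.98,"ax":0,"ay":0,"az":0,"hand":4},{"dx":0,"dy":0,"dz":0,"ax":0,"ay":0,"az":0,"hand":4}]'
python3 -c "
from h import *
rep(P2)
s,p,q=now()
print(q.inv().apply(s2w(-.255,-.05,.033)-p)*100,s['joints'])"
```

```text
[ 1.0028 -0.655   0.9684]
t: 14.5
eef_pos: [0.4834, -0.077, 0.0506]
tool_rot: [-2.485, -1.264, -0.64]
ft_force: [0.5, 0.7, 0.5]
width: 0.428
grasp_force: 0.0
st [-0.2696 -0.0653  0.0506] F st [0.85, 0.01, 0.52] M [-0.466   0.3075  0.041 ] err [-0.0541  0.0133 -0.0009] t 14.5 mm/row dir [0.864  0.0267 0.5028]
[ 0.3754 -1.4041  2.3322] [ 0.8303  0.7611 -0.6427  2.3322 -1.0438  0.1094  0.7625]
```

```bash
cat > kin.py <<'E'
from h import *
import itertools
D=[([-1.2557,.5993,-.0025,1.5994,.0018,.9429,-.0798],[.2769,.6701,.2186],[.6114,3.0814,0]),
([.2399,.7627,-.0595,.8807,-.1232,1.8485,1.1677],[.7513,-.1718,.4041],[-.793,-2.657,-.178]),
([.2567,.9022,-.073,1.2239,-.1014,1.3746,1.2339],[.7438,-.1744,.1368],[-.786,-2.655,-.18]),
([.27,1.0519,-.0788,1.1996,-.15,1.3861,1.2082],[.7281,-.1605,.0337],[-.827,-2.49,-.231]),
([.2459,.9455,-.1017,1.4869,-.1685,1.1922,1.1924],[.6489,-.1049,.0336],[-.834,-2.494,-.231]),
([.5317,.5366,.1131,1.9529,-.8474,.8545,.6192],[.5643,-.2486,.2003],[-2.517,-1.252,-.697]),
([.867,.558,-.4678,2.3613,-1.0358,.3507,.8361],[.442,-.1219,.1227],[-2.502,-1.27,-.7]),
([.9113,.7737,-.6424,2.3377,-1.0434,.1093,.8348],[.4699,-.1117,.0452],[-2.504,-1.257,-.664]),
([.8303,.7611,-.6427,2.3322,-1.0438,.1094,.7625],[.4834,-.077,.0506],[-2.485,-1.264,-.64])]
def fk(j,prm,sg):
    # prm: d1,d3,d5,d7, a2,a4,a6 offsets, psi7, psi1
    T=R.from_euler("z",prm[8]+sg[0]*j[0]);p=np.array([0,0,prm[0]])
    T=T*R.from_euler("y",j[1]);T=T*R.from_euler("z",sg[1]*j[2])
    p=p+T.apply([prm[4],0,prm[1]])
    T=T*R.from_euler("y",j[3]);T=T*R.from_euler("z",sg[2]*j[4])
    p=p+T.apply([prm[5],0,prm[2]])
    T=T*R.from_euler("y",j[5]);p=p+T.apply([prm[6],0,prm[3]])
    T=T*R.from_euler("z",prm[7]+sg[3]*j[6]);return p,T
def cost(prm,sg):
    o=[]
    for j,p,t in D:
        a,b=fk(j,prm,sg);o+=[*(a-p),*(.3*(b.inv()*R.from_rotvec(t)).as_rotvec())]
    return np.array(o)
def model():
    best=None
    for sg in itertools.product((1,-1),repeat=4):
        for w in(0,1.57,3.14,-1.57):
            s=least_squares(cost,[.3,.4,.4,.3,0,0,0,w,0],args=(sg,))
            if best is None or s.cost<best[0]: best=(s.cost,s.x,sg)
    return best
E
python3 - <<'E'
from kin import *
b=model();print(b);print(np.abs(cost(b[1],b[2]).reshape(-1,6)).max(1))
import pickle;pickle.dump(b,open("m.pkl","wb"))
LO=np.array([-2.57,-.35,-1.29,.11,-1.05,.11,-2.63]);HI=np.array([2.57,1.97,1.29,2.56,4.19,1.86,2.63])
rng=np.random.default_rng(0)
for lean in(31,28,25,22,36):
  for x in(-.30,-.25,-.15):
    for k in(0,1):
      t=rots(P2,np.radians(lean))[k];P=s2w(x,-.05,.032);sols=[]
      for i in range(30):
        f=lambda j:(lambda a,q:np.r_[(a-P)*10,3*(q.inv()*t).as_rotvec()])(*fk(j,b[1],b[2]))
        s=least_squares(f,rng.uniform(LO,HI),bounds=(LO,HI),max_nfev=60)
        if s.cost<1e-6: sols.append((min(np.minimum(s.x-LO,HI-s.x)),s.x))
      sols.sort(key=lambda v:-v[0]);print(lean,x,k,len(sols),*[(round(m,2),v.round(2)) for m,v in sols[:2]])
E
```

```text
(np.float64(0.0006245440504437119), array([ 0.2791,  0.6257,  0.445 ,  0.3248, -0.0188,  0.0008, -0.0203,
        1.5093, -0.0692]), (-1, -1, -1, -1))
[0.009  0.0078 0.0079 0.0105 0.0106 0.0109 0.0109 0.0107 0.0105]
31 -0.3 0 14 (np.float64(0.18), array([ 1.19,  1.08, -1.08,  2.38,  1.62,  0.35,  1.4 ])) (np.float64(0.13), array([ 1.22,  1.14, -1.16,  2.38,  1.6 ,  0.44,  1.4 ]))
31 -0.3 1 5 (np.float64(0.1), array([ 1.13,  1.  , -0.94,  2.37,  1.65,  0.21, -1.78])) (np.float64(0.04), array([ 1.1 ,  0.97, -0.88,  2.37,  1.68,  0.15, -1.8 ]))
31 -0.25 0 11 (np.float64(0.2), array([ 1.08,  1.09, -1.08,  2.36,  1.73,  0.37,  1.19])) (np.float64(0.08), array([ 1.  ,  0.98, -0.91,  2.35,  1.86,  0.19,  1.07]))
31 -0.25 1 4 (np.float64(0.08), array([ 1.  ,  0.98, -0.91,  2.35,  1.86,  0.19, -2.07])) (np.float64(0.03), array([ 0.97,  0.95, -0.86,  2.35,  1.94,  0.14, -2.16]))
31 -0.15 0 15 (np.float64(0.05), array([ 0.74,  0.94, -0.83,  2.27,  2.14,  0.16,  0.6 ])) (np.float64(0.03), array([ 0.72,  0.93, -0.81,  2.27,  2.22,  0.14,  0.51]))
31 -0.15 1 15 (np.float64(0.08), array([ 0.75,  0.
[... 3423 characters left out ...]
  2.37,  1.75,  0.13, -1.81]))
36 -0.25 0 10 (np.float64(0.05), array([ 1.06,  1.04, -0.94,  2.35,  2.03,  0.16,  0.96])) (np.float64(0.04), array([ 1.06,  1.03, -0.92,  2.35,  2.07,  0.15,  0.93]))
36 -0.25 1 11 (np.float64(0.2), array([ 1.13,  1.14, -1.09,  2.36,  1.82,  0.32, -1.97])) (np.float64(0.02), array([ 1.04,  1.02, -0.9 ,  2.35,  2.14,  0.13, -2.29]))
36 -0.15 0 15 (np.float64(0.18), array([ 0.88,  1.09, -1.02,  2.3 ,  2.09,  0.29,  0.74])) (np.float64(0.1), array([ 0.83,  1.03, -0.93,  2.29,  2.28,  0.21,  0.54]))
36 -0.15 1 13 (np.float64(0.07), array([ 0.54,  0.82, -0.52,  2.3 ,  4.12,  0.25,  1.73])) (np.float64(0.06), array([ 0.84,  1.04, -0.94,  2.29,  2.25,  0.22, -2.57]))
```

```bash
cat > kin2.py <<'E'
import kin
from kin import *
def fk(j,prm,sg):
    T=R.from_euler("z",prm[8]+sg[0]*j[0]);p=np.array([0,0,prm[0]])+T.apply([0,prm[12],0])
    T=T*R.from_euler("y",j[1]);T=T*R.from_euler("z",sg[1]*j[2])
    p=p+T.apply([prm[4],prm[9],prm[1]])
    T=T*R.from_euler("y",j[3]);T=T*R.from_euler("z",sg[2]*j[4])
    p=p+T.apply([prm[5],prm[10],prm[2]])
    T=T*R.from_euler("y",prm[13]+j[5]);p=p+T.apply([prm[6],prm[11],prm[3]])
    T=T*R.from_euler("z",prm[7]+sg[3]*j[6]);return p,T
kin.fk=fk
LO=np.array([-2.57,-.35,-1.29,.11,-1.05,.11,-2.63]);HI=np.array([2.57,1.97,1.29,2.56,4.19,1.86,2.63])
E
python3 - <<'E'
from kin2 import *
import pickle
b=pickle.load(open("m.pkl","rb"))
# resolve sign ambiguities with the extended model
best=None
for sg in itertools.product((1,-1),repeat=4):
  for w in (b[1][7],-b[1][7],0,3.1):
    s=least_squares(cost,np.r_[b[1][:7],w,0,[0]*5],args=(sg,))
    if best is None or s.cost<best[0]: best=(s.cost,s.x,sg)
print(best);print(np.abs(cost(best[1],best[2]).reshape(-1,6)).max(1))
pickle.dump(best,open("m2.pkl","wb"))
for dz in (1,): 
  j=r.sense()["joints"];T=fk(j,best[1],best[2]);print(T[0],r.sense()["eef_pos"])
E
```

```text
(np.float64(8.033779613393202e-08), array([ 0.2836,  0.6471,  0.4423,  0.3394,  0.0001,  0.    ,  0.0001,
        1.5712,  0.0003, -0.0266,  2.7778, -2.7782, -0.03  , -0.    ]), (-1, -1, -1, -1))
[0.     0.0002 0.0001 0.0002 0.0001 0.0001 0.0001 0.0001 0.0001]
[ 0.4834 -0.077   0.0506] [ 0.4834 -0.077   0.0506]
```

```bash
cat > plan.py <<'E'
from kin2 import *
import pickle
b=pickle.load(open("m2.pkl","rb"));F=lambda j:fk(j,b[1],b[2])
def ik(P,t,x0,w=.0,ref=None):
    f=lambda j:(lambda a,q:np.r_[(a-P)*10,3*(q.inv()*t).as_rotvec(),w*(j-(x0 if ref is None else ref))])(*F(j))
    return least_squares(f,np.clip(x0,LO+1e-4,HI-1e-4),bounds=(LO,HI),max_nfev=100)
E
python3 - <<'E'
from plan import *
rng=np.random.default_rng(1)
for lean in(25,28,31,34):
  for k in(0,1):
   for x in(-.30,-.24,-.15):
    t=rots(P2,np.radians(lean))[k];P=s2w(x,-.05,.032);sols=[]
    for i in range(30):
        s=ik(P,t,rng.uniform(LO,HI))
        if s.cost<1e-6: sols.append((min(np.minimum(s.x-LO,HI-s.x)),s.x))
    sols.sort(key=lambda v:-v[0]);print(lean,k,x,len(sols),*[(round(m,2),v.round(2)) for m,v in sols[:2]])
E
```

```text
25 0 -0.3 23 (np.float64(0.16), array([ 1.07,  0.94, -1.08,  2.4 ,  1.6 ,  0.39,  1.24])) (np.float64(0.16), array([ 1.04,  0.91, -1.03,  2.4 ,  1.62,  0.34,  1.22]))
25 0 -0.24 20 (np.float64(0.19), array([ 0.92,  0.93, -1.05,  2.37,  1.69,  0.38,  1.04])) (np.float64(0.19), array([ 0.91,  0.92, -1.02,  2.37,  1.71,  0.36,  1.02]))
25 0 -0.15 21 (np.float64(0.24), array([ 0.74,  0.94, -1.05,  2.3 ,  1.71,  0.42,  0.89])) (np.float64(0.18), array([ 0.66,  0.87, -0.9 ,  2.3 ,  1.8 ,  0.29,  0.79]))
25 1 -0.3 20 (np.float64(0.16), array([ 1.02,  0.89, -0.99,  2.4 ,  1.64,  0.3 , -1.95])) (np.float64(0.13), array([ 0.99,  0.86, -0.92,  2.4 ,  1.69,  0.24, -1.99]))
25 1 -0.24 19 (np.float64(0.19), array([ 0.92,  0.93, -1.05,  2.37,  1.69,  0.38, -2.1 ])) (np.float64(0.14), array([ 0.84,  0.86, -0.91,  2.37,  1.81,  0.25, -2.22]))
25 1 -0.15 22 (np.float64(0.21), array([ 0.75,  0.96, -1.08,  2.3 ,  1.69,  0.45, -2.23])) (np.float64(0.19), array([ 0.67,  0.87, -0.91,  2.3 ,  1.79,  0.3 , -2.35]))
28 0 -0.3 18 (np.float64(0.16), array([ 1.11,  0.97, -1.09,  2.4 ,  1.66,  0.35,  1.22])) (np.
[... 2222 characters left out ...]
 2.4 ,  1.97,  0.32,  0.89]))
34 0 -0.15 20 (np.float64(0.21), array([ 0.83,  1.01, -1.06,  2.35,  2.12,  0.35,  0.6 ])) (np.float64(0.21), array([ 0.84,  1.02, -1.08,  2.34,  2.08,  0.37,  0.64]))
34 1 -0.3 15 (np.float64(0.12), array([ 1.15,  0.99, -1.03,  2.41,  1.86,  0.23, -2.04])) (np.float64(0.09), array([ 1.13,  0.97, -1.  ,  2.41,  1.93,  0.2 , -2.1 ]))
34 1 -0.24 19 (np.float64(0.16), array([ 1.02,  1.  , -1.05,  2.4 ,  2.03,  0.29, -2.32])) (np.float64(0.16), array([ 1.02,  1.  , -1.05,  2.4 ,  2.04,  0.28, -2.33]))
34 1 -0.15 17 (np.float64(0.19), array([ 0.4 ,  0.77, -0.36,  2.37,  3.99,  0.37,  1.82])) (np.float64(0.17), array([ 0.39,  0.77, -0.33,  2.37,  4.02,  0.38,  1.79]))
```

```bash
cat >> plan.py <<'E'
def rows(p0,q0,p1,q1,n):
    w=(q0.inv()*q1).as_rotvec()/n;M=sum(R.from_rotvec(w*i).as_matrix() for i in range(n))
    return np.linalg.solve(M,q0.inv().apply(p1-p0))*100,w
def jac(j):
    a,q=F(j);J=np.zeros((6,7))
    for i in range(7):
        d=np.array(j);d[i]+=1e-5;a2,q2=F(d);J[:3,i]=(a2-a)/1e-5;J[3:,i]=(q2*q.inv()).as_rotvec()/1e-5
    return J
def track(j,p1,q1):
    j=np.array(j)
    for _ in range(30):
        a,q=F(j);e=np.r_[p1-a,(q1*q.inv()).as_rotvec()];J=jac(j)
        j=np.clip(j+J.T@np.linalg.solve(J@J.T+1e-3*np.eye(6),e),LO,HI)
    a,q=F(j);return j,np.linalg.norm(p1-a),np.linalg.norm((q1*q.inv()).as_rotvec())
E
python3 - <<'E'
from plan import *
j=np.array(r.sense()["joints"]);p,q=F(j)
# segment 0: retreat up; same orientation
up=s2w(-.32,-.10,.17);j0=ik(up,q,j,.02).x;print("J0",j0,F(j0)[0]-up)
rng=np.random.default_rng(2)
t=rots(P2,np.radians(30))[0];G=None
for P in [s2w(-.31,-.06,.11)]:
    c=[]
    for i in range(40):
        s=ik(P,t,rng.uniform(LO,HI))
        if s.cost<1e-6:c.append((min(np.minimum(s.x-LO,HI-s.x)),s.x))
    G=max(c,key=lambda v:v[0])[1];print("G",G,max(c,key=lambda v:v[0])[0])
for bulge in(.15,.3):
  print("bulge",bulge);cur=j0;js=j0.copy();N=7
  for k in range(1,N+1):
    u=k/N;W=j0+(G-j0)*u;W[5]+=bulge*np.sin(np.pi*u)
    a0,q0=F(cur);a1,q1=F(W);d,w=rows(a0,q0,a1,q1,5);js,e1,e2=track(js,a1,q1);cur=W
    print(k,w2s(a1),d.round(2),w.round(3),"sim",js.round(2),round(e1,3),round(e2,3))
E
```

```text
J0 [ 0.7825  0.4876 -0.373   2.2093 -0.7332  0.5489  0.4705] [-0.  0. -0.]
G [ 1.2077  0.8033 -1.1342  2.3497  0.9209  0.2773  1.9209] 0.15580941859074837
bulge 0.15
1 [-0.3328 -0.0494  0.1474] [-0.28 -1.05  0.38] [ 0.029 -0.005 -0.084] sim [ 0.8   0.52 -0.43  2.23 -0.54  0.59  0.73] 0.0 0.0
2 [-0.3527 -0.0129  0.1284] [-0.05 -0.86  0.33] [ 0.023 -0.    -0.086] sim [ 0.83  0.56 -0.49  2.25 -0.35  0.6   0.99] 0.0 0.0
3 [-0.3723  0.0042  0.1108] [-0.   -0.57  0.28] [ 0.015 -0.001 -0.088] sim [ 0.87  0.59 -0.56  2.28 -0.17  0.58  1.26] 0.0 0.0
4 [-0.3823  0.0013  0.0951] [-0.14 -0.28  0.21] [ 0.008 -0.007 -0.09 ] sim [ 0.92  0.62 -0.64  2.3   0.01  0.51  1.52] 0.0 0.0
5 [-0.3753 -0.0166  0.0856] [-0.4  -0.09  0.13] [ 0.005 -0.016 -0.091] sim [ 0.98  0.65 -0.74  2.32  0.19  0.42  1.79] 0.0 0.0
6 [-0.3494 -0.0405  0.0888] [-0.71 -0.03  0.03] [ 0.006 -0.025 -0.091] sim [ 1.05  0.69 -0.86  2.33  0.37  0.3   2.05] 0.0 0.0
7 [-0.31 -0.06  0.11] [-0.97 -0.14 -0.07] [ 0.011 -0.031 -0.091] sim [ 1.14  0.73 -0.99  2.35  0.55  0.18  2.3 ] 0.0 0.0
bulge 0.3
1 [-0.3301 -0.0285  0.1541] [-0.1  -1.44  0.37] [ 0.041  0.001 -0.083] sim [ 0.81  0.52 -0.43  2.23 -0.53  0.65  0.72] 0.0 0.0
2 [-0.3575  0.0246  0.1408] [ 0.07 -1.19  0.32] [ 0.033  0.004 -0.085] sim [ 0.84  0.56 -0.49  2.25 -0.33  0.72  0.97] 0.0 0.0
3 [-0.3895  0.0488  0.124 ] [ 0.01 -0.83  0.28] [ 0.023  0.    -0.086] sim [ 0.87  0.59 -0.55  2.28 -0.14  0.72  1.23] 0.0 0.0
4 [-0.4094  0.0421  0.1029] [-0.27 -0.49  0.22] [ 0.015 -0.01  -0.088] sim [ 0.91  0.61 -0.62  2.3   0.05  0.66  1.5 ] 0.0 0.0
5 [-0.4033  0.0117  0.085 ] [-0.66 -0.26  0.14] [ 0.01  -0.023 -0.089] sim [ 0.96  0.64 -0.72  2.32  0.23  0.53  1.76] 0.0 0.0
6 [-0.3671 -0.0283  0.0837] [-1.07 -0.19  0.04] [ 0.011 -0.036 -0.09 ] sim [ 1.04  0.68 -0.84  2.34  0.4   0.36  2.02] 0.0 0.0
7 [-0.31 -0.06  0.11] [-1.39 -0.28 -0.08] [ 0.016 -0.044 -0.091] sim [ 1.14  0.73 -1.    2.35  0.57  0.18  2.28] 0.0 0.0
```

```bash
python3 - <<'E'
from plan import *
s,p,q=now();print(q.inv().apply(s2w(-.32,-.10,.17)-p)*100/5)
j=np.array(s["joints"]);up=s2w(-.32,-.10,.17);j0=ik(up,q,j,.02).x
# check final chain from G by tracking
js=np.array([1.14,.73,-.99,2.35,.55,.18,2.3])
for x,z,L in((-.31,.11,30),(-.30,.07,30),(-.29,.032,30),(-.25,.032,30),(-.2,.032,30),(-.15,.032,30)):
    a,b_=s2w(x,-.05,z),rots(P2,np.radians(L))[0];js,e1,e2=track(js,a,b_);print(x,z,js.round(2),round(e1,4),round(e2,3))
E
```

```text
[ 0.3322  0.5543 -2.6051]
-0.31 0.11 [ 1.13  0.72 -0.98  2.38  0.55  0.16  2.29] 0.0 0.0
-0.3 0.07 [ 0.99  0.75 -0.82  2.4   0.73  0.11  2.14] 0.0281 0.083
-0.29 0.032 [ 1.06  0.93 -1.    2.41  1.82  0.25  1.07] 0.0 0.0
-0.25 0.032 [ 1.01  0.97 -1.07  2.39  1.84  0.33  0.98] 0.0 0.0
-0.2 0.032 [ 0.92  1.01 -1.12  2.36  1.84  0.41  0.9 ] 0.0 0.0
-0.15 0.032 [ 0.83  1.03 -1.15  2.32  1.84  0.46  0.83] 0.0 0.0
```

```bash
python3 -m crank '[{"dx":0.33,"dy":0.55,"dz":-2.6,"ax":0,"ay":0,"az":0,"hand":4},{"dx":0.33,"dy":0.55,"dz":-2.6,"ax":0,"ay":0,"az":0,"hand":4},{"dx":0.33,"dy":0.55,"dz":-2.6,"ax":0,"ay":0,"az":0,"hand":4},{"dx":0.33,"dy":0.55,"dz":-2.6,"ax":0,"ay":0,"az":0,"hand":4},{"dx":0.33,"dy":0.55,"dz":-2.6,"ax":0,"ay":0,"az":0,"hand":4}]'
cat > go.py <<'E'
from plan import *
import sys
G=ik(s2w(-.31,-.06,.05),rots(P2,np.radians(30))[0],np.array([1.1,.95,-1.06,2.41,1.75,.27,1.1]),.003).x
def run(N,bulge,show,u0=0):
    j0=np.array(r.sense()["joints"]);cur=j0;js=j0.copy();print("G",G.round(2),w2s(F(G)[0]),"now",j0.round(2))
    for k in range(1,N+1):
        u=k/N;W=j0+(G-j0)*u;W[5]+=bulge*np.sin(np.pi*u)
        a0,q0=F(cur);a1,q1=F(W);d,w=rows(a0,q0,a1,q1,5);js,e1,e2=track(js,a1,q1);cur=W
        print(k,w2s(a1),d.round(2),w.round(3),"sim",js.round(2),round(e1,3),round(e2,3))
run(int(sys.argv[1]),float(sys.argv[2]),1)
E
python3 go.py 7 .1; python3 go.py 7 .3
```

```text
t: 14.92
eef_pos: [0.4785, -0.1409, 0.1706]
tool_rot: [-2.49, -1.261, -0.637]
ft_force: [0.2, 0.2, -0.3]
width: 0.431
grasp_force: 0.0
G [ 1.15  0.92 -1.05  2.38  1.47  0.26  1.44] [-0.31 -0.06  0.05] now [ 0.71  0.47 -0.27  2.21 -0.8   0.58  0.54]
1 [-0.353  -0.0441  0.1301] [-0.72 -1.19  0.57] [ 0.035 -0.015 -0.081] sim [ 0.7   0.53 -0.28  2.24 -0.55  0.6   0.76] 0.0 0.0
2 [-0.387  -0.0095  0.0974] [-0.4  -0.98  0.52] [ 0.028 -0.008 -0.085] sim [ 0.71  0.57 -0.3   2.27 -0.33  0.58  1.  ] 0.0 0.0
3 [-0.4141  0.0008  0.0687] [-0.27 -0.63  0.46] [ 0.018 -0.007 -0.089] sim [ 0.72  0.62 -0.35  2.3  -0.12  0.52  1.25] 0.0 0.0
4 [-0.4226 -0.0098  0.0438] [-0.34 -0.25  0.38] [ 0.007 -0.012 -0.091] sim [ 0.76  0.66 -0.41  2.32  0.08  0.41  1.51] 0.0 0.0
5 [-0.4053 -0.0314  0.0278] [-0.58  0.06  0.28] [ 0.    -0.021 -0.091] sim [ 0.81  0.7  -0.5   2.35  0.28  0.27  1.76] 0.0 0.0
6 [-0.3641 -0.0517  0.0282] [-0.89  0.2   0.16] [-0.001 -0.032 -0.091] sim [ 0.89  0.74 -0.61  2.37  0.47  0.13  2.  ] 0.0 0.0
7 [-0.31 -0.06  0.05] [-1.18  0.15  0.02] [ 0.003 -0.039 -0.09 ] sim [ 0.99  0.79 -0.77  
[... 336 characters left out ...]
004 -0.082] sim [ 0.7   0.57 -0.3   2.27 -0.28  0.74  0.97] 0.0 0.0
3 [-0.4452  0.0561  0.0871] [-0.39 -1.02  0.45] [ 0.031 -0.008 -0.085] sim [ 0.71  0.62 -0.32  2.3  -0.04  0.7   1.19] 0.0 0.0
4 [-0.47    0.0351  0.0542] [-0.65 -0.55  0.38] [ 0.018 -0.019 -0.087] sim [ 0.72  0.65 -0.36  2.32  0.19  0.58  1.42] 0.0 0.0
5 [-0.4524 -0.0071  0.0259] [-1.04 -0.14  0.28] [ 0.007 -0.033 -0.089] sim [ 0.76  0.68 -0.43  2.35  0.4   0.39  1.66] 0.0 0.0
6 [-0.3919 -0.0464  0.0201] [-1.45  0.13  0.15] [ 0.002 -0.047 -0.089] sim [ 0.84  0.72 -0.55  2.37  0.58  0.17  1.9 ] 0.0 0.0
7 [-0.31 -0.06  0.05] [-1.77  0.19  0.  ] [ 0.002 -0.057 -0.089] sim [ 0.99  0.79 -0.78  2.39  1.02  0.11  1.9 ] 0.033 0.098
```

```bash
sed -i 's/-.06,.05),rots/-.06,.10),rots/' go.py; python3 go.py 7 .2
```

```text
G [ 1.27  0.93 -1.29  2.35  1.19  0.43  1.65] [-0.31 -0.06  0.1 ] now [ 0.71  0.47 -0.27  2.21 -0.8   0.58  0.54]
1 [-0.3346 -0.0248  0.1443] [-0.21 -1.5   0.56] [ 0.045 -0.001 -0.082] sim [ 0.72  0.53 -0.32  2.24 -0.58  0.67  0.78] 0.0 0.0
2 [-0.3627  0.0294  0.1247] [-0.   -1.21  0.46] [ 0.036  0.003 -0.085] sim [ 0.74  0.57 -0.37  2.26 -0.37  0.72  1.03] 0.0 0.0
3 [-0.3941  0.053   0.1044] [-0.04 -0.81  0.37] [ 0.024  0.    -0.088] sim [ 0.77  0.61 -0.43  2.29 -0.17  0.7   1.3 ] 0.0 0.0
4 [-0.4116  0.0455  0.0819] [-0.3  -0.44  0.26] [ 0.014 -0.01  -0.09 ] sim [ 0.81  0.64 -0.51  2.31  0.02  0.62  1.56] 0.0 0.0
5 [-0.4021  0.0149  0.0649] [-0.69 -0.2   0.12] [ 0.009 -0.025 -0.09 ] sim [ 0.87  0.66 -0.61  2.33  0.18  0.48  1.83] 0.0 0.0
6 [-0.3643 -0.0251  0.0673] [-1.1  -0.16 -0.05] [ 0.011 -0.038 -0.089] sim [ 0.97  0.69 -0.75  2.34  0.34  0.31  2.1 ] 0.0 0.0
7 [-0.31 -0.06  0.1 ] [-1.4  -0.34 -0.24] [ 0.018 -0.045 -0.088] sim [ 1.1   0.73 -0.94  2.36  0.5   0.14  2.36] 0.0 0.0
```

```bash
python3 -m crank '[{"dx":-0.21,"dy":-1.5,"dz":0.56,"ax":0.045,"ay":-0.001,"az":-0.082,"hand":4},{"dx":-0.21,"dy":-1.5,"dz":0.56,"ax":0.045,"ay":-0.001,"az":-0.082,"hand":4},{"dx":-0.21,"dy":-1.5,"dz":0.56,"ax":0.045,"ay":-0.001,"az":-0.082,"hand":4},{"dx":-0.21,"dy":-1.5,"dz":0.56,"ax":0.045,"ay":-0.001,"az":-0.082,"hand":4},{"dx":-0.21,"dy":-1.5,"dz":0.56,"ax":0.045,"ay":-0.001,"az":-0.082,"hand":4}]'
python3 -m crank '[{"dx":0,"dy":-1.21,"dz":0.46,"ax":0.036,"ay":0.003,"az":-0.085,"hand":4},{"dx":0,"dy":-1.21,"dz":0.46,"ax":0.036,"ay":0.003,"az":-0.085,"hand":4},{"dx":0,"dy":-1.21,"dz":0.46,"ax":0.036,"ay":0.003,"az":-0.085,"hand":4},{"dx":0,"dy":-1.21,"dz":0.46,"ax":0.036,"ay":0.003,"az":-0.085,"hand":4},{"dx":0,"dy":-1.21,"dz":0.46,"ax":0.036,"ay":0.003,"az":-0.085,"hand":4}]'
python3 -m crank '[{"dx":-0.04,"dy":-0.81,"dz":0.37,"ax":0.024,"ay":0,"az":-0.088,"hand":4},{"dx":-0.04,"dy":-0.81,"dz":0.37,"ax":0.024,"ay":0,"az":-0.088,"hand":4},{"dx":-0.04,"dy":-0.81,"dz":0.37,"ax":0.024,"ay":0,"az":-0.088,"hand":4},{"dx":-0.04,"dy":-0.81,"dz":0.37,"ax":0.024,"ay":0,"az":-0.088,"hand":4},{"dx":-0.04,"dy":-0.81,"dz":0.37,"ax":0.024,"ay":0,"az":-0.088,"hand":4}]'
python3 go.py 4 .1
```

```text
t: 15.33
eef_pos: [0.4119, -0.1039, 0.1429]
tool_rot: [-2.065, -1.762, -0.541]
ft_force: [-0.3, 0.2, -0.5]
width: 0.428
grasp_force: 0.0
t: 15.75
eef_pos: [0.3515, -0.0939, 0.1235]
tool_rot: [-1.567, -2.165, -0.489]
ft_force: [0.4, -0.9, -0.7]
width: 0.425
grasp_force: 0.0
t: 16.17
eef_pos: [0.3138, -0.1049, 0.1031]
tool_rot: [-1.025, -2.494, -0.478]
ft_force: [-0.3, -0.8, 0.4]
width: 0.429
grasp_force: 0.0
G [ 1.27  0.93 -1.29  2.35  1.19  0.43  1.65] [-0.31 -0.06  0.1 ] now [ 0.77  0.61 -0.44  2.29 -0.17  0.7   1.29]
1 [-0.4231  0.0673  0.0809] [ 0.1  -0.67  0.41] [ 0.021  0.005 -0.089] sim [ 0.79  0.66 -0.49  2.31  0.04  0.68  1.54] 0.0 0.0
2 [-0.4253  0.0427  0.058 ] [-0.52 -0.39  0.19] [ 0.014 -0.018 -0.09 ] sim [ 0.84  0.68 -0.58  2.33  0.24  0.57  1.8 ] 0.0 0.0
3 [-0.3827 -0.0084  0.0544] [-1.3  -0.33 -0.1 ] [ 0.016 -0.044 -0.088] sim [ 0.93  0.7  -0.71  2.35  0.39  0.36  2.07] 0.0 0.0
4 [-0.31 -0.06  0.1 ] [-1.89 -0.55 -0.46] [ 0.027 -0.061 -0.085] sim [ 1.1   0.73 -0.94  2.36  0.52  0.15  2.34] 0.0 0.0
```

```bash
cat > sim.py <<'E'
from plan import *
def go(js,segs,v=0):
    """segs: list of (x,y,z,lean deg,yaw off deg,calls)"""
    a,q=F(js);worst=0;mg=9;out=[]
    for x,y,z,L,yo,n in segs:
        P=s2w(x,y,z);t=rots(P2+np.radians(yo),np.radians(L))[0]
        d,w=rows(a,q,P,t,5*n)
        for i in range(5*n):
            a=a+q.apply(d/100);q=q*R.from_rotvec(w)
            js,e1,e2=track(js,a,q);worst=max(worst,e1+.1*e2);mg=min(mg,min(np.minimum(js-LO,HI-js)))
        out.append((d.round(2),w.round(4),js.round(2),round(e1,4),round(e2,3)))
    return worst,mg,out,js
E
python3 - <<'E'
from sim import *
j=np.array(r.sense()["joints"]);best=[]
end=[(-.265,-.05,.033,30,0,1),(-.15,-.05,.033,30,0,3)]
for x in(-.36,-.32):
 for y in(-.12,-.06,0,.04):
  for z in(.07,.1,.15):
   for L in(15,30,42):
    for yo in(-40,0,40):
     try: res=go(j,[(x,y,z,L,yo,4),(-.29,-.06,.06,30,0,2)]+end)
     except Exception as e: continue
     best.append((res[0],-res[1],(x,y,z,L,yo)))
best.sort();print(best[:8])
res=go(j,[(*best[0][2],4),(-.29,-.06,.06,30,0,2)]+end)
for o in res[2]:print(o)
E
```

```text
[(np.float64(0.00020757953955372068), np.float64(-0.0), (-0.36, -0.12, 0.07, 15, 40)), (np.float64(0.009718304546971451), np.float64(-0.0), (-0.36, -0.12, 0.1, 15, 40)), (np.float64(0.015547868269678968), np.float64(-0.0), (-0.32, -0.06, 0.07, 30, 0)), (np.float64(0.016148015981758503), np.float64(-0.0), (-0.36, 0, 0.1, 42, 0)), (np.float64(0.01626967496985225), np.float64(-0.0), (-0.32, -0.12, 0.1, 15, 40)), (np.float64(0.019046165427719225), np.float64(-0.0), (-0.36, 0.04, 0.07, 30, 40)), (np.float64(0.01932411748856841), np.float64(-0.0), (-0.36, 0, 0.1, 30, 0)), (np.float64(0.01944877301658289), np.float64(-0.0), (-0.36, 0.04, 0.1, 15, 0))]
(array([-0.78, -0.86, -0.14]), array([ 0.0186, -0.0077, -0.1204]), array([ 1.15,  0.98, -1.24,  2.08,  0.89,  0.9 ,  2.63]), np.float64(0.0), np.float64(0.0))
(array([-0.79,  0.3 ,  0.42]), array([ 0.0268, -0.0251,  0.0647]), array([ 1.02,  0.82, -0.9 ,  2.38,  1.46,  0.11,  1.41]), np.float64(0.0002), np.float64(0.0))
(array([-0.16,  0.2 ,  0.72]), array([-0., -0., -0.]), array([ 1.05,  0.98, -1.08,  2.4 ,  1.79,  0.33,  1.05]), np.float64(0.0), np.float64(0.0))
(array([-0.66,  0.  ,  0.38]), array([-0., -0., -0.]), array([ 0.84,  1.04, -1.17,  2.32,  1.82,  0.48,  0.85]), np.float64(0.0), np.float64(0.0))
```

```bash
python3 - <<'E'
from sim import *
s,p,q=now();d=np.array([-.78,-.86,-.14]);w=[.0186,-.0077,-.1204]
for i in range(20):
    p=p+q.apply(d/100);q=q*R.from_rotvec(w)
    if i%3==1: print(i,w2s(p))
E
python3 -m crank '[{"dx":-0.78,"dy":-0.86,"dz":-0.14,"ax":0.0186,"ay":-0.0077,"az":-0.1204,"hand":4},{"dx":-0.78,"dy":-0.86,"dz":-0.14,"ax":0.0186,"ay":-0.0077,"az":-0.1204,"hand":4}]'
```

```text
1 [-0.4114  0.0406  0.0952]
4 [-0.4302  0.0138  0.0831]
7 [-0.4377 -0.0186  0.0724]
10 [-0.433  -0.0524  0.0649]
13 [-0.4168 -0.0831  0.0617]
16 [-0.3913 -0.1069  0.0637]
19 [-0.3599 -0.1206  0.0707]
t: 16.33
eef_pos: [0.3134, -0.1269, 0.0952]
tool_rot: [-0.717, -2.644, -0.493]
ft_force: [0.3, 0.4, 0.7]
width: 0.432
grasp_force: 0.0
```

Safe arc. Continue with 18 more rows.

```bash
python3 -m crank '[{"dx":-0.78,"dy":-0.86,"dz":-0.14,"ax":0.0186,"ay":-0.0077,"az":-0.1204,"hand":4},{"dx":-0.78,"dy":-0.86,"dz":-0.14,"ax":0.0186,"ay":-0.0077,"az":-0.1204,"hand":4},{"dx":-0.78,"dy":-0.86,"dz":-0.14,"ax":0.0186,"ay":-0.0077,"az":-0.1204,"hand":4},{"dx":-0.78,"dy":-0.86,"dz":-0.14,"ax":0.0186,"ay":-0.0077,"az":-0.1204,"hand":4},{"dx":-0.78,"dy":-0.86,"dz":-0.14,"ax":0.0186,"ay":-0.0077,"az":-0.1204,"hand":4}]'
python3 -m crank '[{"dx":-0.78,"dy":-0.86,"dz":-0.14,"ax":0.0186,"ay":-0.0077,"az":-0.1204,"hand":4},{"dx":-0.78,"dy":-0.86,"dz":-0.14,"ax":0.0186,"ay":-0.0077,"az":-0.1204,"hand":4},{"dx":-0.78,"dy":-0.86,"dz":-0.14,"ax":0.0186,"ay":-0.0077,"az":-0.1204,"hand":4},{"dx":-0.78,"dy":-0.86,"dz":-0.14,"ax":0.0186,"ay":-0.0077,"az":-0.1204,"hand":4},{"dx":-0.78,"dy":-0.86,"dz":-0.14,"ax":0.0186,"ay":-0.0077,"az":-0.1204,"hand":4}]'
python3 - <<'E'
from sim import *
j=np.array(r.sense()["joints"]);print(j.round(2),w2s(F(j)[0]))
for A in((-.36,-.12,.07,15,40,2),(-.36,-.12,.08,15,30,2),(-.36,-.12,.07,15,50,2),(-.36,-.12,.07,12,20,2)):
    res=go(j,[A,(-.29,-.06,.06,30,0,2),(-.265,-.05,.033,30,0,1),(-.15,-.05,.033,30,0,3)]);print(A,res[0])
    for o in res[2]:print(o)
E
```

```text
t: 16.75
eef_pos: [0.3368, -0.1766, 0.0756]
tool_rot: [0.116, -2.871, -0.502]
ft_force: [-0.3, -1.1, -0.3]
width: 0.429
grasp_force: 0.0
t: 17.17
eef_pos: [0.3861, -0.2042, 0.0632]
tool_rot: [1.011, -2.86, -0.467]
ft_force: [0.7, -0.1, -0.0]
width: 0.431
grasp_force: 0.0
[ 0.96  0.73 -0.72  2.14  0.41  0.71  2.22] [-0.4299 -0.0638  0.0631]
(-0.36, -0.12, 0.07, 15, 40, 2) 0.0002066139786024906
(array([-0.63, -0.69, -0.1 ]), array([ 0.0148, -0.0063, -0.0964]), array([ 1.15,  0.98, -1.24,  2.08,  0.89,  0.9 ,  2.63]), np.float64(0.0), np.float64(0.0))
(array([-0.79,  0.3 ,  0.42]), array([ 0.0268, -0.0251,  0.0647]), array([ 1.02,  0.82, -0.9 ,  2.38,  1.46,  0.11,  1.41]), np.float64(0.0002), np.float64(0.0))
(array([-0.16,  0.2 ,  0.72]), array([ 0., -0.,  0.]), array([ 1.05,  0.98, -1.08,  2.4 ,  1.79,  0.33,  1.05]), np.float64(0.0), np.float64(0.0))
(array([-0.66,  0.  ,  0.38]), array([ 0., -0.,  0.]), array([ 0.84,  1.04, -1.17,  2.32,  1.82,  0.48,  0.85]), np.float64(0.0), np.float64(0.0))
(-0.36, -0.12, 0.08, 15, 30, 2) 0.041133613925591214
(array([-0.69, -0.61, -0.18]), array
[... 1215 characters left out ...]
 np.float64(0.0), np.float64(0.0))
(-0.36, -0.12, 0.07, 12, 20, 2) 0.04741164205334231
(array([-0.71, -0.57, -0.08]), array([ 0.0229, -0.0077, -0.0618]), array([ 0.96,  0.74, -0.84,  2.16,  0.67,  0.53,  2.51]), np.float64(0.0), np.float64(0.0))
(array([-0.73,  0.46,  0.37]), array([ 0.0126, -0.0311,  0.0327]), array([ 0.95,  0.77, -0.78,  2.38,  0.83,  0.11,  2.04]), np.float64(0.0329), np.float64(0.098))
(array([-0.16,  0.2 ,  0.72]), array([0., 0., 0.]), array([ 1.04,  0.96, -1.06,  2.4 ,  1.81,  0.31,  1.03]), np.float64(0.0), np.float64(0.0))
(array([-0.66,  0.  ,  0.38]), array([-0.,  0.,  0.]), array([ 0.84,  1.03, -1.15,  2.32,  1.83,  0.47,  0.84]), np.float64(0.0), np.float64(0.0))
```

```bash
cat > srch.py <<'E'
from sim import *
import time
j=np.array(r.sense()["joints"]);rng=np.random.default_rng(3);best=[];t0=time.time()
while time.time()-t0<200:
    A=(rng.uniform(-.42,-.32),rng.uniform(-.17,-.03),rng.uniform(.05,.14),rng.uniform(5,35),rng.uniform(0,60),2)
    B=(rng.uniform(-.34,-.285),rng.uniform(-.10,-.04),rng.uniform(.04,.1),rng.uniform(25,34),rng.uniform(-5,30),2)
    r1=go(j,[A])
    if r1[1]<.03: continue
    r2=go(j,[A,B])
    if r2[1]<.02: continue
    res=go(j,[A,B,(-.275,-.05,.033,30,0,2)])
    best.append((-res[1],res[0],A,B))
best.sort(key=lambda v:v[0]);print(len(best))
for b_ in best[:3]:print(b_)
A,B=best[0][2:]
for o in go(j,[A,B,(-.275,-.05,.033,30,0,2)])[2]:print(o)
E
sed -i 's/range(30)/range(6)/' plan.py; python3 srch.py
```

```text
355
(np.float64(-0.0), np.float64(0.09557284930707236), (-0.37192529980739353, -0.09492571042022639, 0.11966943346792867, 16.809943789825574, 1.1760251130965726, 2), (-0.3109737536732573, -0.08768605045299473, 0.08447545139166213, 28.49827507375063, 8.316560744648084, 2))
(np.float64(-0.0), np.float64(0.10251944506435859), (-0.3882114077159077, -0.08338808359182869, 0.10241748772445815, 8.13196923145914, 26.545059093545024, 2), (-0.3185579819310879, -0.05760085533397693, 0.04528797062862315, 26.520623552139973, 12.940910958442192, 2))
(np.float64(-0.0), np.float64(0.09604611849672112), (-0.3919864482386842, -0.04585895378727037, 0.06909219207958821, 21.28151683135952, 10.082502229965478, 2), (-0.30611360201480775, -0.04588560150534905, 0.09295819906948757, 26.212121510073175, 16.87040620964266, 2))
(array([-0.71, -0.14, -0.5 ]), array([ 0.0264, -0.0215, -0.0308]), array([ 1.08,  0.63, -0.89,  2.25,  0.49,  0.42,  2.38]), np.float64(0.0), np.float64(0.0))
(array([-0.44,  0.02,  0.56]), array([-0.0048, -0.0204, -0.0115]), array([ 1.11,  0.81, -0.98,  2.25,  0.52,  0.31,  2.49]), np.float64(0.0), np.float64(0.0))
(array([-0.09,  0.35,  0.64]), array([ 0.0071, -0.0026,  0.0127]), array([ 0.83,  0.77, -0.64,  2.41,  0.73,  0.11,  2.14]), np.float64(0.0737), np.float64(0.219))
```

```bash
cat > srch2.py <<'E'
from sim import *
import time
j=np.array(r.sense()["joints"]);rng=np.random.default_rng(5);best=[];t0=time.time();n=0
while time.time()-t0<330:
    A=(rng.uniform(-.42,-.33),rng.uniform(-.20,-.08),rng.uniform(.05,.11),rng.uniform(5,22),rng.uniform(25,60),2)
    B=(rng.uniform(-.36,-.28),rng.uniform(-.14,-.05),rng.uniform(.035,.07),rng.uniform(12,32),rng.uniform(-20,25),2)
    n+=1;r1=go(j,[A])
    if r1[1]<.01: continue
    a,q=F(r1[3]);
    res=go(r1[3],[B,(-.275,-.05,.033,30,0,2)])
    best.append((-min(r1[1],res[1]),res[0],A,B))
best.sort();print(n,len(best))
for b_ in best[:3]:print(b_)
A,B=best[0][2:]
for o in go(j,[A,B,(-.275,-.05,.033,30,0,2),(-.15,-.05,.033,30,0,3)])[2]:print(o)
E
python3 srch2.py
```

```text
8013 335
(np.float64(-0.0), np.float64(0.08179314751487737), (-0.33981438150124366, -0.1418960407882187, 0.05788529802771308, 7.600725406100773, 28.11827259929818, 2), (-0.3298061740650317, -0.07029885014339377, 0.03847181766380269, 22.582109259285108, -3.398973058730107, 2))
(np.float64(-0.0), np.float64(0.08452716161136675), (-0.3431684624538724, -0.15081889571497953, 0.06776865323213842, 5.063853052310041, 32.255167809621454, 2), (-0.35777265832527755, -0.05929821133181644, 0.05006900978664491, 13.064168536806935, -4.584205967603463, 2))
(np.float64(-0.0), np.float64(0.08453242707955849), (-0.3946289068233309, -0.11526111921326158, 0.05412971337232078, 7.4105332207716605, 26.522183308005314, 2), (-0.3101231433654116, -0.05568186367023169, 0.053880777729718964, 12.853857519587466, 3.7170937794788763, 2))
(array([-0.85, -0.88, -0.02]), array([ 0.0236,  0.0021, -0.0748]), array([ 0.85,  0.76, -0.81,  2.11,  0.75,  0.59,  2.53]), np.float64(0.0), np.float64(0.0))
(array([-0.22,  0.68,  0.25]), array([ 0.0144, -0.0255,  0.0533]), array([ 0.84,  0.72, -0.6 ,  2.38,  0.72,  0.11,  2.1 ]), np.float64(0.0347), np.float64(0.103))
(array([-0.46,  0.22,  0.29]), array([-0.0026, -0.0129, -0.0053]), array([ 1.03,  0.94, -1.01,  2.4 ,  1.85,  0.26,  1.01]), np.float64(0.0), np.float64(0.0))
(array([-0.72, -0.  ,  0.42]), array([ 0., -0.,  0.]), array([ 0.82,  1.01, -1.12,  2.32,  1.85,  0.44,  0.82]), np.float64(0.0), np.float64(0.0))
```

```bash
python3 -m crank '[{"dx":-0.63,"dy":-0.69,"dz":-0.1,"ax":0.0148,"ay":-0.0063,"az":-0.0964,"hand":4},{"dx":-0.63,"dy":-0.69,"dz":-0.1,"ax":0.0148,"ay":-0.0063,"az":-0.0964,"hand":4},{"dx":-0.63,"dy":-0.69,"dz":-0.1,"ax":0.0148,"ay":-0.0063,"az":-0.0964,"hand":4},{"dx":-0.63,"dy":-0.69,"dz":-0.1,"ax":0.0148,"ay":-0.0063,"az":-0.0964,"hand":4},{"dx":-0.63,"dy":-0.69,"dz":-0.1,"ax":0.0148,"ay":-0.0063,"az":-0.0964,"hand":4}]'
cat > s3.py <<'E'
from sim import *
j=np.array(r.sense()["joints"]);print(j.round(2),w2s(F(j)[0]))
for A in((-.36,-.12,.07,15,40,1),(-.36,-.12,.07,15,36,1),(-.36,-.14,.06,18,42,1),(-.37,-.14,.05,20,40,1)):
  for B in((-.29,-.06,.06,30,0,2),(-.30,-.08,.05,33,6,2),(-.30,-.07,.05,30,0,3)):
    res=go(j,[A,B,(-.275,-.05,.033,30,0,1),(-.15,-.05,.033,30,0,3)]);print(A,B,round(res[0],4))
    if res[0]<.015:
        for o in res[2]:print("  ",o)
E
python3 s3.py
```

```text
t: 17.58
eef_pos: [0.4326, -0.203, 0.0619]
tool_rot: [-1.668, 2.567, 0.392]
ft_force: [-0.2, 1.0, 0.5]
width: 0.429
grasp_force: 0.0
[ 1.    0.78 -0.85  2.11  0.56  0.71  2.53] [-0.401  -0.1003  0.0618]
(-0.36, -0.12, 0.07, 15, 40, 1) (-0.29, -0.06, 0.06, 30, 0, 2) 0.0532
(-0.36, -0.12, 0.07, 15, 40, 1) (-0.3, -0.08, 0.05, 33, 6, 2) 0.0841
(-0.36, -0.12, 0.07, 15, 40, 1) (-0.3, -0.07, 0.05, 30, 0, 3) 0.0474
(-0.36, -0.12, 0.07, 15, 36, 1) (-0.29, -0.06, 0.06, 30, 0, 2) 0.072
(-0.36, -0.12, 0.07, 15, 36, 1) (-0.3, -0.08, 0.05, 33, 6, 2) 0.1232
(-0.36, -0.12, 0.07, 15, 36, 1) (-0.3, -0.07, 0.05, 30, 0, 3) 0.0782
(-0.36, -0.14, 0.06, 18, 42, 1) (-0.29, -0.06, 0.06, 30, 0, 2) 0.0239
(-0.36, -0.14, 0.06, 18, 42, 1) (-0.3, -0.08, 0.05, 33, 6, 2) 0.0347
(-0.36, -0.14, 0.06, 18, 42, 1) (-0.3, -0.07, 0.05, 30, 0, 3) 0.0239
(-0.37, -0.14, 0.05, 20, 40, 1) (-0.29, -0.06, 0.06, 30, 0, 2) 0.0257
(-0.37, -0.14, 0.05, 20, 40, 1) (-0.3, -0.08, 0.05, 33, 6, 2) 0.0309
(-0.37, -0.14, 0.05, 20, 40, 1) (-0.3, -0.07, 0.05, 30, 0, 3) 0.0257
```

```bash
python3 -m crank '[{"dx":-0.63,"dy":-0.69,"dz":-0.1,"ax":0.0148,"ay":-0.0063,"az":-0.0964,"hand":4},{"dx":-0.63,"dy":-0.69,"dz":-0.1,"ax":0.0148,"ay":-0.0063,"az":-0.0964,"hand":4},{"dx":-0.63,"dy":-0.69,"dz":-0.1,"ax":0.0148,"ay":-0.0063,"az":-0.0964,"hand":4},{"dx":-0.63,"dy":-0.69,"dz":-0.1,"ax":0.0148,"ay":-0.0063,"az":-0.0964,"hand":4}]'
cat > s4.py <<'E'
from sim import *
j=np.array(r.sense()["joints"]);print(j.round(2),w2s(F(j)[0]))
for B in((-.29,-.06,.07,30,0,2),(-.30,-.07,.06,33,0,2),(-.31,-.10,.05,30,0,2),(-.31,-.07,.05,27,0,2),(-.29,-.07,.05,30,5,2)):
    res=go(j,[B,(-.275,-.05,.035,30,0,1),(-.15,-.05,.033,30,0,3)]);print(B,round(res[0],4))
    for o in res[2]:print("  ",o)
E
python3 s4.py
```

```text
t: 17.92
eef_pos: [0.4666, -0.1881, 0.0679]
tool_rot: [-2.058, 2.144, 0.301]
ft_force: [0.0, 0.6, -0.8]
width: 0.429
grasp_force: 0.0
[ 1.12  0.92 -1.15  2.09  0.82  0.83  2.61] [-0.3687 -0.1186  0.0678]
(-0.29, -0.06, 0.07, 30, 0, 2) 0.0741
   (array([-0.89,  0.3 ,  0.33]), array([ 0.0264, -0.0276,  0.055 ]), array([ 0.99,  0.77, -0.84,  2.38,  0.93,  0.11,  1.93]), np.float64(0.0189), np.float64(0.056))
   (array([0.09, 0.2 , 0.76]), array([0., 0., 0.]), array([ 1.04,  0.94, -1.02,  2.4 ,  1.82,  0.27,  1.04]), np.float64(0.0), np.float64(0.0))
   (array([-0.72, -0.  ,  0.43]), array([0., 0., 0.]), array([ 0.83,  1.02, -1.14,  2.32,  1.84,  0.45,  0.83]), np.float64(0.0), np.float64(0.0))
(-0.3, -0.07, 0.06, 33, 0, 2) 0.08
   (array([-0.73,  0.24,  0.39]), array([ 0.0279, -0.0326,  0.0544]), array([ 1.07,  0.83, -0.87,  2.36,  0.92,  0.11,  2.01]), np.float64(0.0208), np.float64(0.062))
   (array([-0.16,  0.4 ,  0.69]), array([-0.    ,  0.0105, -0.    ]), array([ 1.04,  0.94, -1.03,  2.4 ,  1.81,  0.27,  1.04]), np.float64(0.0), np.float64(0.0))
   (array([-0.72,  0.  ,  0.43]), ar
[... 924 characters left out ...]
,  1.05]), np.float64(0.0), np.float64(0.0))
   (array([-0.72,  0.  ,  0.43]), array([0., 0., 0.]), array([ 0.83,  1.03, -1.14,  2.32,  1.84,  0.46,  0.83]), np.float64(0.0), np.float64(0.0))
(-0.29, -0.07, 0.05, 30, 5, 2) 0.0813
   (array([-0.79,  0.17,  0.5 ]), array([ 0.0232, -0.0276,  0.0469]), array([ 1.03,  0.85, -0.9 ,  2.33,  0.93,  0.15,  2.04]), np.float64(0.0), np.float64(0.0))
   (array([-0.13,  0.38,  0.42]), array([0.0087, 0.    , 0.0151]), array([ 1.04,  0.93, -1.01,  2.4 ,  1.83,  0.26,  1.02]), np.float64(0.0), np.float64(0.0))
   (array([-0.72, -0.  ,  0.43]), array([-0.,  0., -0.]), array([ 0.82,  1.02, -1.13,  2.32,  1.85,  0.44,  0.82]), np.float64(0.0), np.float64(0.0))
```

```bash
python3 -m crank '[{"dx":-0.52,"dy":-0.02,"dz":0.39,"ax":0.0264,"ay":-0.0276,"az":0.055,"hand":4},{"dx":-0.52,"dy":-0.02,"dz":0.39,"ax":0.0264,"ay":-0.0276,"az":0.055,"hand":4},{"dx":-0.52,"dy":-0.02,"dz":0.39,"ax":0.0264,"ay":-0.0276,"az":0.055,"hand":4},{"dx":-0.52,"dy":-0.02,"dz":0.39,"ax":0.0264,"ay":-0.0276,"az":0.055,"hand":4},{"dx":-0.52,"dy":-0.02,"dz":0.39,"ax":0.0264,"ay":-0.0276,"az":0.055,"hand":4}]'
python3 -m crank '[{"dx":-0.52,"dy":-0.02,"dz":0.39,"ax":0.0264,"ay":-0.0276,"az":0.055,"hand":4},{"dx":-0.52,"dy":-0.02,"dz":0.39,"ax":0.0264,"ay":-0.0276,"az":0.055,"hand":4},{"dx":-0.52,"dy":-0.02,"dz":0.39,"ax":0.0264,"ay":-0.0276,"az":0.055,"hand":4},{"dx":-0.52,"dy":-0.02,"dz":0.39,"ax":0.0264,"ay":-0.0276,"az":0.055,"hand":4},{"dx":-0.52,"dy":-0.02,"dz":0.39,"ax":0.0264,"ay":-0.0276,"az":0.055,"hand":4}]'
cat > s5.py <<'E'
from sim import *
import sys
s,p,q=now();j=np.array(s["joints"]);print(j.round(2),w2s(p),(q.inv()*rots(P2,np.radians(30))[0]).as_rotvec())
A=eval(sys.argv[1]);res=go(j,A);print(round(res[0],4))
for o in res[2]:print("  ",o)
E
python3 s5.py '[(-.275,-.05,.038,30,0,2)]';python3 s5.py '[(-.29,-.08,.035,30,0,1),(-.275,-.05,.038,30,0,1)]'
```

```text
t: 18.33
eef_pos: [0.4715, -0.1577, 0.0562]
tool_rot: [-1.614, 2.298, 0.318]
ft_force: [0.3, 0.2, -0.4]
width: 0.432
grasp_force: 0.0
t: 18.75
eef_pos: [0.4867, -0.13, 0.0499]
tool_rot: [-1.177, 2.379, 0.321]
ft_force: [0.6, 0.6, -0.6]
width: 0.427
grasp_force: 0.0
[ 1.08  0.86 -0.89  2.3   0.9   0.15  2.04] [-0.31   -0.0998  0.0499] [-0.0002  0.0017 -0.0083]
0.0561
   (array([-0.24,  0.5 ,  0.28]), array([-0.    ,  0.0002, -0.0008]), array([ 1.05,  0.94, -1.03,  2.4 ,  1.79,  0.27,  1.06]), np.float64(0.0), np.float64(0.0))
[ 1.08  0.86 -0.89  2.3   0.9   0.15  2.04] [-0.31   -0.0998  0.0499] [-0.0002  0.0017 -0.0083]
0.0611
   (array([-0.2 ,  0.4 ,  0.46]), array([-0.    ,  0.0003, -0.0017]), array([ 0.93,  0.81, -0.73,  2.34,  1.1 ,  0.11,  1.81]), np.float64(0.0378), np.float64(0.112))
   (array([-0.29,  0.6 ,  0.1 ]), array([ 0., -0., -0.]), array([ 1.05,  0.94, -1.04,  2.4 ,  1.78,  0.28,  1.07]), np.float64(0.0), np.float64(0.0))
```

Model and controller agree. On to the lateral move (two calls).

```bash
python3 -m crank '[{"dx":-0.24,"dy":0.5,"dz":0.28,"ax":0,"ay":0,"az":0,"hand":4},{"dx":-0.24,"dy":0.5,"dz":0.28,"ax":0,"ay":0,"az":0,"hand":4},{"dx":-0.24,"dy":0.5,"dz":0.28,"ax":0,"ay":0,"az":0,"hand":4},{"dx":-0.24,"dy":0.5,"dz":0.28,"ax":0,"ay":0,"az":0,"hand":4},{"dx":-0.24,"dy":0.5,"dz":0.28,"ax":0,"ay":0,"az":0,"hand":4}]'
python3 s5.py '[(-.275,-.05,.038,30,0,1)]'
python3 -m crank '[{"dx":-0.24,"dy":0.5,"dz":0.28,"ax":0,"ay":0,"az":0,"hand":4},{"dx":-0.24,"dy":0.5,"dz":0.28,"ax":0,"ay":0,"az":0,"hand":4},{"dx":-0.24,"dy":0.5,"dz":0.28,"ax":0,"ay":0,"az":0,"hand":4},{"dx":-0.24,"dy":0.5,"dz":0.28,"ax":0,"ay":0,"az":0,"hand":4},{"dx":-0.24,"dy":0.5,"dz":0.28,"ax":0,"ay":0,"az":0,"hand":4}]'
python3 s5.py '[(-.275,-.05,.034,30,0,1)]'
```

```text
t: 19.17
eef_pos: [0.4776, -0.1009, 0.0439]
tool_rot: [-1.182, 2.378, 0.319]
ft_force: [0.9, -0.1, -0.6]
width: 0.43
grasp_force: 0.0
[ 1.02  0.85 -0.88  2.35  1.48  0.11  1.42] [-0.2921 -0.075   0.0439] [-0.0004 -0.0003 -0.0044]
0.0001
   (array([-0.24,  0.5 ,  0.27]), array([-0.0001, -0.0001, -0.0009]), array([ 1.06,  0.95, -1.06,  2.4 ,  1.76,  0.3 ,  1.09]), np.float64(0.0), np.float64(0.0))
t: 19.58
eef_pos: [0.4686, -0.0721, 0.0379]
tool_rot: [-1.181, 2.378, 0.318]
ft_force: [-0.5, -0.6, -0.0]
width: 0.434
grasp_force: 0.0
[ 1.06  0.95 -1.05  2.4   1.77  0.29  1.08] [-0.2746 -0.0505  0.0379] [-0.0014  0.     -0.0048]
0.0
   (array([0.04, 0.01, 0.06]), array([-0.0002,  0.    , -0.001 ]), array([ 1.06,  0.96, -1.05,  2.4 ,  1.79,  0.3 ,  1.07]), np.float64(0.0), np.float64(0.0))
```

```bash
python3 -m crank '[{"dx":-0.25,"dy":0,"dz":0.65,"ax":-0.0005,"ay":0,"az":-0.0015,"hand":4},{"dx":-0.64,"dy":0,"dz":0.37,"ax":-0.0005,"ay":0,"az":-0.0015,"hand":4},{"dx":-0.64,"dy":0,"dz":0.37,"ax":-0.0005,"ay":0,"az":-0.0015,"hand":4},{"dx":0,"dy":0,"dz":0,"ax":0,"ay":0,"az":0,"hand":4}]'
cat >> h.py <<'E'
def rep2():
    s,p,q=now();t=rots(P2,np.radians(30))[0]
    c,sn=np.cos(ST[2]),np.sin(ST[2]);f=s["ft_force"]
    print("st",w2s(p),"F st",[round(float(v),2) for v in(c*f[0]+sn*f[1],-sn*f[0]+c*f[1],f[2])],"Mz",round(float(s["moment"][2]),3),"err",(q.inv()*t).as_rotvec(),"t",s["t"],"dir",q.inv().apply([np.cos(P2),np.sin(P2),0]))
E
python3 -c "
from h import *
import cv2
rep2()
a=r.get_image('scene')['pixels'][80:290,180:380,::-1];b=r.get_image('top')['pixels'][130:300,130:300,::-1]
a=cv2.resize(a,None,fx=2.2,fy=2.2,interpolation=2);b=cv2.resize(b,(340,340),interpolation=2)
c=np.zeros((462,780,3),np.uint8);c[:,:440]=a;c[:340,440:]=b;cv2.imwrite('pics/m4.png',c)"
```

```text
t: 19.92
eef_pos: [0.4816, -0.0545, 0.0338]
tool_rot: [-1.187, 2.374, 0.321]
ft_force: [-1.7, -2.3, -2.0]
width: 0.432
grasp_force: 1.0
st [-0.2527 -0.0504  0.0338] F st [-2.84, -0.05, -2.01] Mz -0.042 err [ 0.0018  0.0016 -0.0004] t 19.9167 dir [-0.8652 -0.0006  0.5014]
```

View pics/m4.png

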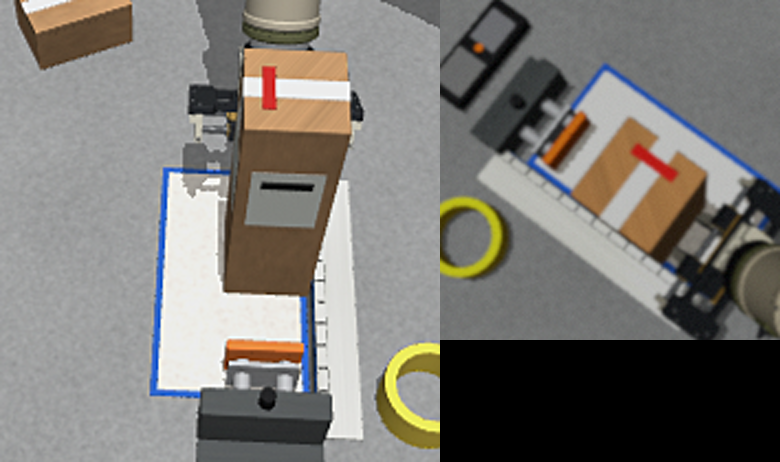

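The carton stands flat along the fence with the gripper touching its rear face low down; pad at crop (265,350), others untouched. Push along the fence.

```bash
python3 -m crank '[{"dx":-0.26,"dy":0.003,"dz":0.15,"ax":0,"ay":0,"az":0,"hand":4},{"dx":-0.346,"dy":0.004,"dz":0.2,"ax":0,"ay":0,"az":0,"hand":4},{"dx":-0.346,"dy":0.004,"dz":0.2,"ax":0,"ay":0,"az":0,"hand":4},{"dx":-0.346,"dy":0.004,"dz":0.2,"ax":0,"ay":0,"az":0,"hand":4},{"dx":-0.346,"dy":0.004,"dz":0.2,"ax":0,"ay":0,"az":0,"hand":4}]'
python3 -c "
from h import *
rep2()"
python3 -m crank '[{"dx":-0.346,"dy":0.004,"dz":0.2,"ax":0,"ay":0,"az":0,"hand":4},{"dx":-0.346,"dy":0.004,"dz":0.2,"ax":0,"ay":0,"az":0,"hand":4},{"dx":-0.346,"dy":0.004,"dz":0.2,"ax":0,"ay":0,"az":0,"hand":4},{"dx":-0.346,"dy":0.004,"dz":0.2,"ax":0,"ay":0,"az":0,"hand":4},{"dx":-0.346,"dy":0.004,"dz":0.2,"ax":0,"ay":0,"az":0,"hand":4}]'
python3 -c "
from h import *
rep2()"
```

```text
t: 20.43
eef_pos: [0.4916, -0.0405, 0.0336]
tool_rot: [-1.185, 2.377, 0.32]
ft_force: [-4.1, -7.4, 6.6]
width: 0.426
grasp_force: 4.4
st [-0.2355 -0.0499  0.0336] F st [-8.4, -1.17, 6.57] Mz -0.001 err [ 0.0013  0.     -0.0023] t 20.4333 dir [-0.866   0.0013  0.5   ]
t: 20.85
eef_pos: [0.5035, -0.0246, 0.0336]
tool_rot: [-1.185, 2.377, 0.32]
ft_force: [-5.1, -7.9, 5.6]
width: 0.432
grasp_force: 4.6
st [-0.2156 -0.0499  0.0336] F st [-9.34, -0.69, 5.61] Mz -0.107 err [ 0.0011 -0.0001 -0.0023] t 20.85 dir [-0.8661  0.0014  0.4999]
```

```bash
python3 -m crank '[{"dx":-0.356,"dy":0.004,"dz":0.183,"ax":0,"ay":0,"az":0,"hand":4},{"dx":-0.356,"dy":0.004,"dz":0.183,"ax":0,"ay":0,"az":0,"hand":4},{"dx":-0.356,"dy":0.004,"dz":0.183,"ax":0,"ay":0,"az":0,"hand":4},{"dx":-0.356,"dy":0.004,"dz":0.183,"ax":0,"ay":0,"az":0,"hand":4},{"dx":-0.346,"dy":0.004,"dz":0.2,"ax":0,"ay":0,"az":0,"hand":4}]'
python3 -c "
from h import *
rep2()"
python3 -m crank '[{"dx":-0.346,"dy":0.004,"dz":0.2,"ax":0,"ay":0,"az":0,"hand":4},{"dx":-0.346,"dy":0.004,"dz":0.2,"ax":0,"ay":0,"az":0,"hand":4},{"dx":-0.346,"dy":0.004,"dz":0.2,"ax":0,"ay":0,"az":0,"hand":4},{"dx":-0.346,"dy":0.004,"dz":0.2,"ax":0,"ay":0,"az":0,"hand":4},{"dx":-0.346,"dy":0.004,"dz":0.2,"ax":0,"ay":0,"az":0,"hand":4}]'
python3 -c "
from h import *
rep2()"
```

```text
t: 21.27
eef_pos: [0.5154, -0.0086, 0.0341]
tool_rot: [-1.185, 2.378, 0.32]
ft_force: [-2.6, -5.4, -1.5]
width: 0.43
grasp_force: 2.7
st [-0.1957 -0.0498  0.0341] F st [-5.84, -1.2, -1.49] Mz -0.173 err [ 0.0012 -0.0006 -0.0027] t 21.2667 dir [-0.8663  0.0018  0.4995]
t: 21.68
eef_pos: [0.5273, 0.0073, 0.034]
tool_rot: [-1.184, 2.378, 0.32]
ft_force: [-2.7, -5.9, -0.7]
width: 0.431
grasp_force: 3.0
st [-0.1758 -0.0498  0.034 ] F st [-6.29, -1.38, -0.72] Mz -0.239 err [ 0.0009 -0.0008 -0.0029] t 21.6833 dir [-0.8664  0.0021  0.4993]
```

```bash
python3 -m crank '[{"dx":-0.13,"dy":0,"dz":0.075,"ax":0,"ay":0,"az":0,"hand":4},{"dx":-0.13,"dy":0,"dz":0.075,"ax":0,"ay":0,"az":0,"hand":4},{"dx":-0.13,"dy":0,"dz":0.075,"ax":0,"ay":0,"az":0,"hand":4},{"dx":-0.13,"dy":0,"dz":0.075,"ax":0,"ay":0,"az":0,"hand":4}]'
python3 -c "
from h import *
rep2()"
python3 -m crank '[{"dx":-0.087,"dy":0,"dz":0.05,"ax":0,"ay":0,"az":0,"hand":4},{"dx":-0.087,"dy":0,"dz":0.05,"ax":0,"ay":0,"az":0,"hand":4}]'
python3 -c "
from h import *
rep2()"
python3 -m crank '[{"dx":-0.087,"dy":0,"dz":0.05,"ax":0,"ay":0,"az":0,"hand":4},{"dx":-0.087,"dy":0,"dz":0.05,"ax":0,"ay":0,"az":0,"hand":4}]'
python3 -c "
from h import *
rep2()"
```

```text
t: 22.02
eef_pos: [0.5309, 0.0121, 0.0341]
tool_rot: [-1.185, 2.378, 0.32]
ft_force: [-1.5, -5.9, -1.4]
width: 0.43
grasp_force: 2.9
st [-0.1698 -0.0498  0.0341] F st [-5.59, -2.32, -1.44] Mz -0.229 err [ 0.001  -0.0005 -0.0027] t 22.0167 dir [-0.8663  0.0019  0.4996]
t: 22.18
eef_pos: [0.5321, 0.0138, 0.0341]
tool_rot: [-1.185, 2.378, 0.32]
ft_force: [-2.3, -5.1, -1.5]
width: 0.43
grasp_force: 2.9
st [-0.1678 -0.0498  0.0341] F st [-5.42, -1.21, -1.48] Mz -0.297 err [ 0.0011 -0.0004 -0.0028] t 22.1833 dir [-0.8662  0.0018  0.4996]
t: 22.35
eef_pos: [0.5333, 0.0153, 0.0341]
tool_rot: [-1.184, 2.378, 0.32]
ft_force: [-1.7, -6.1, -0.9]
width: 0.427
grasp_force: 2.8
st [-0.1658 -0.0498  0.0341] F st [-5.89, -2.28, -0.92] Mz -0.277 err [ 0.001  -0.0004 -0.0028] t 22.35 dir [-0.8662  0.0019  0.4996]
```

```bash
for k in 1; do :; done; python3 -m crank '[{"dx":-0.087,"dy":0,"dz":0.05,"ax":0,"ay":0,"az":0,"hand":4},{"dx":-0.087,"dy":0,"dz":0.05,"ax":0,"ay":0,"az":0,"hand":4}]'
python3 -c "
from h import *
rep2()"
python3 -m crank '[{"dx":-0.087,"dy":0,"dz":0.05,"ax":0,"ay":0,"az":0,"hand":4},{"dx":-0.087,"dy":0,"dz":0.05,"ax":0,"ay":0,"az":0,"hand":4}]'
python3 -c "
from h import *
rep2()"
python3 -m crank '[{"dx":-0.087,"dy":0,"dz":0.05,"ax":0,"ay":0,"az":0,"hand":4}]'
python3 -c "
from h import *
rep2()"
```

```text
t: 22.52
eef_pos: [0.5344, 0.0169, 0.034]
tool_rot: [-1.184, 2.378, 0.32]
ft_force: [-2.7, -6.9, -1.2]
width: 0.427
grasp_force: 3.6
st [-0.1639 -0.0498  0.034 ] F st [-7.15, -1.94, -1.25] Mz -0.28 err [ 0.0011 -0.0006 -0.0029] t 22.5167 dir [-0.8663  0.002   0.4995]
t: 22.68
eef_pos: [0.5352, 0.0179, 0.0339]
tool_rot: [-1.184, 2.379, 0.319]
ft_force: [-6.6, -12.3, 3.4]
width: 0.431
grasp_force: 6.4
st [-0.1626 -0.0498  0.0339] F st [-13.76, -2.14, 3.38] Mz -0.234 err [ 0.0006 -0.0019 -0.0032] t 22.6833 dir [-0.8669  0.0025  0.4984]
t: 22.77
eef_pos: [0.5356, 0.0184, 0.0338]
tool_rot: [-1.184, 2.38, 0.318]
ft_force: [-7.9, -14.2, 5.6]
width: 0.433
grasp_force: 7.7
st [-0.1619 -0.0498  0.0338] F st [-16.09, -2.25, 5.63] Mz -0.29 err [ 0.0004 -0.0024 -0.0035] t 22.7667 dir [-0.8672  0.0028  0.4979]
```

```bash
python3 -m crank '[{"dx":0,"dy":0,"dz":0,"ax":0,"ay":0,"az":0,"hand":4},{"dx":0,"dy":0,"dz":0,"ax":0,"ay":0,"az":0,"hand":4}]'
python3 -c "
from h import *
rep2()"
```

```text
t: 22.93
eef_pos: [0.5356, 0.0184, 0.0338]
tool_rot: [-1.184, 2.379, 0.319]
ft_force: [-6.0, -11.4, 4.1]
width: 0.425
grasp_force: 6.2
st [-0.1619 -0.0498  0.0338] F st [-12.66, -2.05, 4.08] Mz -0.271 err [ 0.0004 -0.0022 -0.0034] t 22.9333 dir [-0.8671  0.0027  0.4981]
```

```bash
python3 -m crank '[{"dx":-0.048,"dy":0,"dz":0.016,"ax":0,"ay":0,"az":0,"hand":4},{"dx":-0.048,"dy":0,"dz":0.016,"ax":0,"ay":0,"az":0,"hand":4},{"dx":-0.048,"dy":0,"dz":0.016,"ax":0,"ay":0,"az":0,"hand":4},{"dx":0,"dy":0,"dz":0,"ax":0,"ay":0,"az":0,"hand":4}]'
python3 -c "
from h import *
rep2()"
```

```text
t: 23.27
eef_pos: [0.5361, 0.019, 0.0338]
tool_rot: [-1.184, 2.381, 0.318]
ft_force: [-7.3, -12.9, 4.8]
width: 0.429
grasp_force: 7.7
st [-0.1612 -0.0498  0.0338] F st [-14.71, -1.95, 4.8] Mz -0.258 err [ 0.0001 -0.0036 -0.0038] t 23.2667 dir [-0.8678  0.0033  0.4969]
```

```bash
python3 -m crank '[{"dx":-0.048,"dy":0,"dz":0.016,"ax":0,"ay":0,"az":0,"hand":4},{"dx":-0.048,"dy":0,"dz":0.016,"ax":0,"ay":0,"az":0,"hand":4},{"dx":-0.048,"dy":0,"dz":0.016,"ax":0,"ay":0,"az":0,"hand":4},{"dx":-0.048,"dy":0,"dz":0.016,"ax":0,"ay":0,"az":0,"hand":4},{"dx":0,"dy":0,"dz":0,"ax":0,"ay":0,"az":0,"hand":4}]'
python3 -c "
from h import *
rep2()"
```

```text
t: 23.68
eef_pos: [0.5368, 0.0199, 0.0338]
tool_rot: [-1.184, 2.382, 0.317]
ft_force: [-9.8, -16.3, 6.1]
width: 0.43
grasp_force: 9.3
st [-0.16   -0.0498  0.0338] F st [-18.97, -1.94, 6.05] Mz -0.261 err [-0.0002 -0.0051 -0.0044] t 23.6833 dir [-0.8685  0.004   0.4956]
```

```bash
python3 -m crank '[{"dx":0,"dy":0,"dz":0,"ax":0,"ay":0,"az":0,"hand":4},{"dx":0,"dy":0,"dz":0,"ax":0,"ay":0,"az":0,"hand":4}]'
python3 -c "
from h import *
rep2()"
```

```text
t: 23.85
eef_pos: [0.5368, 0.02, 0.0338]
tool_rot: [-1.184, 2.382, 0.317]
ft_force: [-9.6, -15.9, 5.7]
width: 0.43
grasp_force: 9.2
st [-0.16   -0.0498  0.0338] F st [-18.46, -1.89, 5.68] Mz -0.226 err [-0.0001 -0.0049 -0.0044] t 23.85 dir [-0.8685  0.0039  0.4957]
```

```bash
python3 -m crank '[{"dx":0,"dy":0,"dz":0,"ax":0,"ay":0,"az":0,"hand":4},{"dx":0,"dy":0,"dz":0,"ax":0,"ay":0,"az":0,"hand":4},{"dx":0,"dy":0,"dz":0,"ax":0,"ay":0,"az":0,"hand":4},{"dx":0,"dy":0,"dz":0,"ax":0,"ay":0,"az":0,"hand":4},{"dx":0,"dy":0,"dz":0,"ax":0,"ay":0,"az":0,"hand":4}]'
python3 -c "
from h import *
rep2()"
python3 -m crank '[{"dx":0.087,"dy":0,"dz":-0.05,"ax":0,"ay":0,"az":0,"hand":4},{"dx":0.087,"dy":0,"dz":-0.05,"ax":0,"ay":0,"az":0,"hand":4},{"dx":0.087,"dy":0,"dz":-0.05,"ax":0,"ay":0,"az":0,"hand":4},{"dx":0.087,"dy":0,"dz":-0.05,"ax":0,"ay":0,"az":0,"hand":4},{"dx":0.087,"dy":0,"dz":-0.05,"ax":0,"ay":0,"az":0,"hand":4}]'
python3 -m crank '[{"dx":0.17,"dy":0,"dz":-0.1,"ax":0,"ay":0,"az":0,"hand":4},{"dx":0.35,"dy":0,"dz":-0.2,"ax":0,"ay":0,"az":0,"hand":4},{"dx":0.87,"dy":0,"dz":-0.5,"ax":0,"ay":0,"az":0,"hand":4},{"dx":1.3,"dy":0,"dz":-0.75,"ax":0,"ay":0,"az":0,"hand":4},{"dx":1.3,"dy":0,"dz":-0.75,"ax":0,"ay":0,"az":0,"hand":4}]'
python3 -m crank '[{"dx":0.87,"dy":0,"dz":-0.5,"ax":0,"ay":0,"az":0,"hand":4},{"dx":0,"dy":0,"dz":0,"ax":0,"ay":0,"az":0,"hand":4}]'
python3 -c "
from h import *
import cv2
rep2()
a=r.get_image('scene')['pixels'][80:290,180:380,::-1];b=r.get_image('top')['pixels'][130:300,130:300,::-1]
a=cv2.resize(a,None,fx=2.2,fy=2.2,interpolation=2);b=cv2.resize(b,(340,340),interpolation=2)
c=np.zeros((462,780,3),np.uint8);c[:,:440]=a;c[:340,440:]=b;cv2.imwrite('pics/m5.png',c)"
```

```text
t: 24.27
eef_pos: [0.5368, 0.02, 0.0338]
tool_rot: [-1.184, 2.382, 0.317]
ft_force: [-9.1, -15.8, 6.5]
width: 0.43
grasp_force: 9.2
st [-0.16   -0.0498  0.0338] F st [-18.13, -2.24, 6.54] Mz -0.188 err [-0.0002 -0.0049 -0.0044] t 24.2667 dir [-0.8685  0.0039  0.4957]
t: 24.68
eef_pos: [0.5355, 0.0193, 0.0354]
tool_rot: [-1.185, 2.375, 0.323]
ft_force: [-1.5, -2.9, -1.6]
width: 0.432
grasp_force: 1.3
t: 25.1
eef_pos: [0.5075, -0.0168, 0.0358]
tool_rot: [-1.187, 2.372, 0.325]
ft_force: [0.4, -0.2, 0.7]
width: 0.427
grasp_force: 0.0
t: 25.27
eef_pos: [0.5005, -0.0267, 0.0352]
tool_rot: [-1.184, 2.376, 0.323]
ft_force: [-0.5, 0.1, -0.8]
width: 0.432
grasp_force: 0.0
st [-0.2191 -0.0488  0.0352] F st [-0.26, 0.49, -0.79] Mz -0.027 err [ 0.0026  0.0019 -0.0031] t 25.2667 dir [-0.8651  0.0014  0.5016]
```

View pics/m5.png

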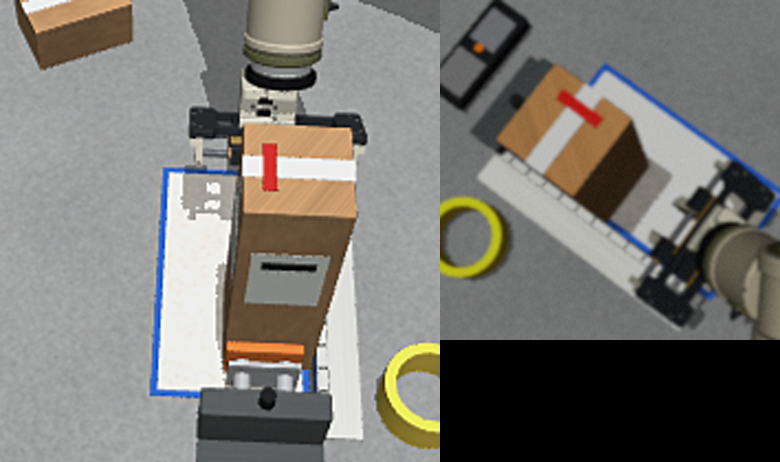

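The carton stands upright along the fence against the orange pad (crop 265,350), the gripper is clear, and the bystanders are untouched.

```bash
python3 -c "
from bench import r
print(r.finish_job())"
```

```text
the job is handed in; nothing more can be done
None
```

The job is handed in: the last picture shows the carton upright and flat along the fence against the buffer, which I pressed for over half a second at about 18 N (about 12 N above the roughly 6 N it took to slide), with nothing else disturbed; on the way two arm joints came up against the ends of their ranges (joint 6 read 0.109 against the listed 0.11).

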